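# Close up the sweets dabba and serve the last laddoo with the tongs

## Robot

A 7-joint arm with a two-finger parallel gripper is mounted at the origin on the work surface. World frame = base frame: x ahead of the robot, y to its left, z up, the work surface at z = 0. Lengths are in m, angles in rad, forces in N, time in s.
With the tool pointing down it reaches from about 0.4 to 0.9 m from the base axis. Payload 5.5 kg.
Tool frame: the origin (TCP) lies between the finger pads; the fingertips stand finger_overhang ahead of it and the grasp point (between the pads) is the TCP (finger_overhang is the distance from the TCP to the fingertips, in m); z points along the fingers, y is the direction in which the jaws open and shut (so a half turn about z gives the same grasp; the last joint's range is limited). The gripper opens to 85 mm and grips with 20 to 120 N. Pads are 22 mm wide; open, the fingers measure 114 mm over their backs; the gripper's body (76 mm by 85 mm) begins 54 mm behind the grasp point. The pads swing forward as they close: fully open they stand 13 mm farther back than shut.
Start: joints at [1.4, 0.501, -0.427, 1.55, 0.221, 1.138, -0.21], TCP at [0.273, -0.59, 0.25] pointing down, gripper open.
Joint ranges: [-2.88, 2.88], [-0.31, 2.03], [-1.54, 1.56], [0.2, 2.42], [-1.41, 4.55], [0.19, 2.02], [-2.57, 2.57]. Speed limits (rad/s): [2.57, 2.57, 3.14, 3.14, 3.14, 3.14, 3.14].

## Interface

Orientations are given as a 3x3 rotation matrix whose columns are the frame's x, y, z axes.
In Python, from plant import * gives the robot as it stands. The module is installed in compiled form; this text tells all that it offers.
- The arm moves only by the tool apply_moves, never from a script. Its argument "targets" is one flat list of numbers, 7 for each row, row after row: the closure, from -1 (fully open) to 1 (shut), then the shift along the world's x, y, z in cm, then the turn, a rotation vector about the world's x, y, z in degrees. In form: [claw, dx, dy, dz, rx, ry, rz, claw, dx, dy, dz, rx, ry, rz, ...]. A call has 1 to 12 rows; each row is the pose to reach, as a shift and turn from the pose commanded when the call began; what a row does not reach only later rows make up. A row lasts 1/8 s, in which the tool goes at most 62.5 mm and 10.7 degrees, less where a joint would pass 70% of its speed; a pose out of reach is approached as far as the arm can. A call with a gripper value outside its range is refused whole. The fingers move at their own pace and stop on an object; "squeeze" is the grip in N (left out, the last holds). Time passes only in rows, so rows that repeat a pose let the fingers close. It gives the time, the measured TCP pose, the force and the opening at its end, in the units of the state.
- read_state(): the state, without advancing time (a new reading comes with each control period).
- get_image(name): name is "scene" or "top"; returns a dict with "image" (420x560x3 uint8, red, green, blue), "depth" (420x560 float32, m along the optical axis (not along the pixel's ray), 0 where there is no reading), "fx", "fy", "cx", "cy" (pixels), "dist" ([k1, k2, p1, p2, k3] as OpenCV has them; the pictures are not rectified), "rvec" (rotation vector, rad) and "tvec" (3), from world to camera coordinates, as OpenCV has them. Camera axes: x right, y down, z forward; pixel columns grow to the right and rows downward; lengths in m; the calibration is good to about 2 mm. A picture is of the moment at which its call begins.
- finish_job(): hands the job in, once; it reports no verdict.
Trained networks look in the newest picture that a camera, given by its name, has taken for a name from the list of things; names that differ only in an ending like _2 or _b are one class to them, and where a whole thing is asked for, a point or a joint stands for the part that bears it (a point fixed in the world has none). Each returns a list of dicts, best first, with "confidence" (0 to 1); they miss things now and then, are a little off and sometimes report something else, mostly with a low value. They report only what shows in the picture. A call takes as long as a camera call. They do not tell look-alikes from the thing itself.
- cut_out(name, camera): "pixels" (420x560 bool, what is visible of it) and "at" ([column, row] in pixels, amid what is visible of it).
- pinpoint(name, camera): "at" ([column, row] in pixels: a listed point, or the origin of a listed thing).
The state is a dict: "time_s": time; "qpos": joint angles; "joint_vel": joint speeds; "tau": joint torques, N m; "tcp_pos": TCP position; "eef_rot": TCP orientation; "wrist_force": force on the tool from outside, world axes, zero at the start; "ft_torque": the same for the moment, N m; "grip_width": finger opening in m.
Only numpy, scipy, OpenCV 4.12 (cv2) and the standard library are available. Lean on these libraries where they do the work, as an engineer would, in place of code of your own. Each camera call takes 0.05 s, during which the arm holds its last target.

## Task

The sweets are packed: put the lid squarely on the open dabba in the pulled-out tray, let go of it, and then push the tray fully home. After that take the steel tongs, close their tips on the one laddoo left on the small plate, and finish while still holding it up in the tongs, at least 10 cm above the counter and still, ready to serve. Do not touch that laddoo with the fingers, leave the plate on the counter, knock nothing over and leave the spoon, bowl and shaker where they are.

Things in the scene. Friction and masses are not known exactly. Their poses are not given: they have to be found in the camera images.
- dabba: open round aluminium tin, outer diameter 110, height 60, 450 g, packed to the rim with laddoos; stands loose in the front part of the tray, left or right. Origin: centre of its underside, z up along its axis
- dabba_rim (a point): centre of the open dabba's mouth, at the height of its rim (60 mm above its underside)
- lid: aluminium overcap lid, outer diameter 121, 70 g; starts lying skirt down on the counter. Flat top 3 thick with a skirt 12 deep, inner diameter 115, that goes over the outside of the dabba's rim (2.5 mm play all round). Black round knob in the middle: diameter 21, from 15 to 37 mm above the origin. Origin: centre of the skirt's lower edge, z up through the knob
- lid_seat (a point): centre of the inside of the lid's top, 12 mm above the lid's origin; lies on dabba_rim when the lid is seated
- rack: fixed steel rack, 400 wide (y), with the pull-out tray at counter level and a wire shelf over its back part (shelf top 156 mm above the counter, jars on it; the shelf's front edge is 59 mm in front of the origin). Origin: on the counter, middle of the rack; its x axis points away from the robot, and the tray is pushed home along +x
- tray (a joint): the pull-out tray's travel in m: 0 fully home against its stop, about 0.10 to 0.125 at the start, growing as it is pulled out; slides with about 2 N of friction and stays where it is left. Tray 290 deep, 360 wide, floor 9 mm above the counter, walls up to 34 mm above it
- tray_pull (a point): middle of the tray's bow pull, a level 8 mm round bar 90 long (along the rack's y) 24 mm above the counter, 22 mm out from the tray's front wall; the tray can be pushed by it or by the front wall
- dabba_small: smaller closed aluminium tin with its own lid, diameter 89, 92 high with its knob, beside the open dabba in the tray; stays shut. Origin: centre of its underside
- tongs: sprung stainless kitchen tongs, 225 long, 120 g, lying on their side on the counter, opening level. Origin: at the underside, 100 mm ahead of the hinge pin; x runs along the tongs from the pin to the tips, y across, z up. This body is the pin and the arm at -y. The centre of mass is about 10 mm ahead of tongs_grip
- tongs_arm: the tongs' other arm, at +y, same shape mirrored, swinging about the pin. Origin: on the pin, 14 mm above the tongs' origin; its x axis is parallel to the tongs' x when open and turns clockwise seen from above as they close, by about 0.19 rad when the tips are on the laddoo and at most 0.34
- tongs_grip (a point): midway between the arms at the place to grip (x = -10 mm, 14 mm above the tongs' origin). Here the strips are 18 high (9 either side) and the open tongs are 52 wide over their outsides. A spring holds them open: about 3.5 N here starts to close them, about 5.5 N brings the tips onto the laddoo, when they are about 17 mm narrower here; fully shut about 31 mm narrower
- tongs_bite (a point): midway between the two cupped tips of the open tongs (x = 89 mm, 14 mm above the tongs' origin). The tips are 28 high (14 either side), 30 long (x 74 to 104 mm); open, they are 80 mm apart inside the cups and 70 between the lips
- laddoo: the laddoo left over, a firm orange-brown sweet on the small plate: ball of diameter 44 with a flattened foot (25 across), 40 high, 45 g. Origin: centre of its foot
- laddoo_center (a point): centre of that laddoo's ball, 18 mm above its foot
- plate: small round steel plate, loose, diameter 130 at the rim, rim 10 high, floor 3 above the counter. Origin: centre of its underside; on the counter beyond the lid
- tumbler: short steel tumbler, diameter 66, 72 high, in the back of the tray. Origin: centre of its underside
- container: white box 78 x 106, 53 high with orange silicone lid, in the back of the tray. Origin: centre of its underside
- spoon: steel spoon, 130 long, lying on the back of the counter. Origin: under its middle
- katori: small steel bowl, diameter 80, 32 high, at the back of the counter. Origin: centre of its underside
- shaker: glass salt shaker, diameter 46, 78 high, on the counter near the robot. Origin: centre of its underside
Things that resemble listed ones, but are neither listed nor needed, are in the scene too. What is shaped like the dabba but green or pink is not meant.

How it is judged:
On the way, in this order (a step that is already met when the one before it is completed fails the run):
1. the lid sits squarely on the open dabba and is let go (distance between lid_seat and dabba_rim below 0.006 m and angle between lid's own z axis and vertical below 0.08 rad and contact force between the fingers and lid below 0.05 N), for 0.3 s.
2. the tray is pushed fully home with the lid still on (value of joint tray below 0.006 m and distance between lid_seat and dabba_rim below 0.006 m), for 0.3 s.
At the end, for the whole second after the job is handed in: Ends holding: the robot grips the tongs, which alone squeeze the laddoo (over 0.8 N), its centre over 10 cm above the counter and slower than 5 cm/s; plate on the counter, lid seated on the dabba within 6 mm and 0.08 rad of level, tray home within 6 mm (all of step 2 and angle between lid's own z axis and vertical below 0.08 rad and height (world z) of laddoo_center above 0.1 m and contact force between tongs_arm and laddoo above 0.8 N and contact force between the fingers and tongs above 1 N and height (world z) of tongs_grip above 0.06 m and contact force between laddoo and the fingers below 0.05 N and contact force between laddoo and plate below 0.05 N and linear speed of laddoo below 0.05 m/s and height (world z) of plate below 0.015 m); the arm keeps its last pose, push and grip.
It fails at once if the fingers touch the left-over laddoo (contact force between the fingers and laddoo above 0.3 N).
It fails at once if a tin, tumbler, container or shaker is knocked over (angle between any of dabba, dabba_small, tumbler, container, shaker's own z axis and vertical above 0.4 rad).
It fails at once if the spoon, bowl or shaker is pushed away (distance of any of spoon, katori, shaker from where it was at the start of the episode above 0.05 m).
It also fails if it takes over 69 s, if anything falls off the work surface, if the arm or the gripper's body presses on something with over 40 N, if the wrist force passes 120 N, or if a joint passes its speed limit or range.

## Working session

There is one attempt and no reset: what is moved stays moved. The work goes in short steps, Python scripts to look and compute and a tool call to move; the robot and the scene stay as the last step left them, time stands still between calls to the robot, and variables do not carry over. Pictures are saved under pics/ and viewed, and the job is handed in when it is done.

Besides the shell and the picture viewer there is one more tool, called after "Emit:" by a JSON object that holds its "fn" and its "kwargs", one argument or row to a line. apply_moves: Moves the arm, as the interface text tells. Its arguments: {"type":"object","properties":{"targets":{"type":"array","items":{"type":"number"}},"squeeze":{"type":"number"}},"required":["targets"]}

```bash
mkdir -p pics
cat > h.py <<'E'
from plant import *
import numpy as np, cv2
def cam(n):
    d=get_image(n); return d
def save(d,f,scale=1.0):
    cv2.imwrite('pics/'+f,cv2.cvtColor(d['image'],cv2.COLOR_RGB2BGR))
def K(d): return np.array([[d['fx'],0,d['cx']],[0,d['fy'],d['cy']],[0,0,1.]])
def ray(d,uv):
    R=cv2.Rodrigues(np.array(d['rvec'],float))[0]; t=np.array(d['tvec'],float).ravel()
    p=cv2.undistortPoints(np.array(uv,float).reshape(-1,1,2),K(d),np.array(d['dist'],float)).reshape(-1,2)
    c=np.c_[p,np.ones(len(p))]
    return -R.T@t, c@R, c,R,t
def atz(d,uv,z):
    o,r,_,_,_=ray(d,uv); s=(z-o[2])/r[:,2]; return o+r*s[:,None]
def cloud(d,mask):
    v,u=np.nonzero(mask&(d['depth']>0)); z=d['depth'][v,u]
    o,r,c,R,t=ray(d,np.c_[u,v]); return o+r*z[:,None]
def proj(d,P):
    return cv2.projectPoints(np.array(P,float).reshape(-1,1,3),np.array(d['rvec'],float),np.array(d['tvec'],float),K(d),np.array(d['dist'],float))[0].reshape(-1,2)
E
python3 - <<'E'
from h import *
s=read_state()
for k,v in s.items(): print(k,np.round(v,3).tolist())
for n in('scene','top'):
    d=cam(n); save(d,n+'0.png'); o=ray(d,[[280,210]])[0]; print(n,o,d['fx'])
E
```

```text
time_s 0.0
qpos [1.4, 0.502, -0.427, 1.551, 0.221, 1.138, -0.21]
joint_vel [-0.001, -0.001, 0.002, -0.002, -0.0, -0.001, 0.001]
tau [0.0, -56.952, -5.816, -28.094, 0.011, 0.012, 0.0]
tcp_pos [0.273, -0.589, 0.249]
eef_rot [[0.907, 0.42, -0.001], [0.42, -0.907, 0.002], [0.0, -0.002, -1.0]]
wrist_force [-0.574, -1.151, -0.406]
ft_torque [-0.006, 0.031, 0.002]
grip_width 0.086
scene [1.21272722 0.49748701 1.2750933 ] 546.7227124568377
top [ 0.26242519 -0.06267268  1.53425608] 436.36278788531126
```

View pics/scene0.png

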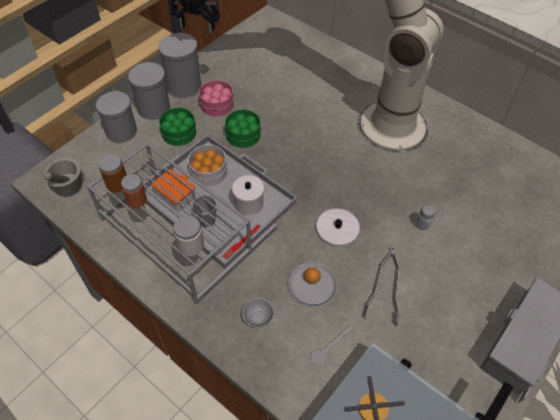

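View pics/top0.png

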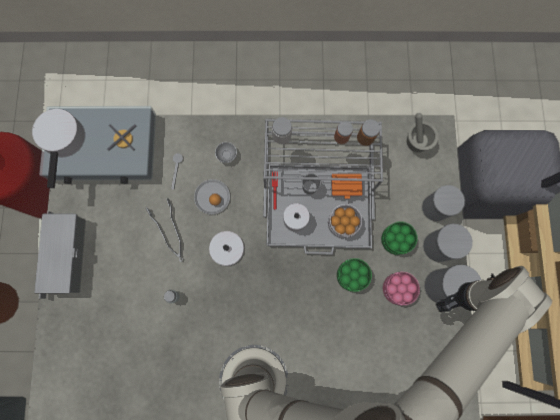

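The top picture shows the lid at (226,248), the open dabba at (345,221), the small tin at (296,216), the tray pull at (319,250), the plate and laddoo at (213,198), and the tongs from pin (181,257) to tips (152,210) and (169,200).

Run:
```python
from h import *
hs=dict(dabba=0,dabba_rim=.069,lid=0,lid_seat=.012,tray_pull=.024,tongs=0,tongs_arm=.014,tongs_grip=.014,tongs_bite=.014,laddoo=.003,laddoo_center=.021,plate=0,shaker=0,katori=0,spoon=0,rack=0,dabba_small=.009)
for c in('top','scene'):
    d=cam(c)
    for k,z in hs.items():
        r=pinpoint(k,c)
        print(c,k,[(np.round(x['at'],1).tolist(),round(x['confidence'],2),np.round(atz(d,[x['at']],z)[0][:2],4).tolist()) for x in r[:3]])
```

```text
top dabba [([350.1, 275.9], 0.93, [0.3461, -0.3354]), ([397.7, 286.3], 0.89, [0.3098, -0.5002]), ([345.6, 226.6], 0.61, [0.5207, -0.3253])]
top dabba_rim [([354.2, 275.4], 0.9, [0.344, -0.3369]), ([397.4, 238.3], 0.87, [0.4687, -0.4883]), ([403.9, 289.5], 0.86, [0.2971, -0.5006])]
top lid [([224.8, 249.9], 0.76, [0.4377, 0.1038])]
top lid_seat [([226.1, 250.6], 0.71, [0.4338, 0.0979]), ([168.1, 230.5], 0.37, [0.5051, 0.3042])]
top tray_pull [([313.2, 253.0], 0.61, [0.4239, -0.2056])]
top tongs [([213.4, 199.9], 0.72, [0.6186, 0.1486]), ([167.7, 230.4], 0.58, [0.5074, 0.3086])]
top tongs_arm [([181.1, 255.2], 0.61, [0.4176, 0.2544])]
top tongs_grip [([168.1, 229.9], 0.69, [0.5069, 0.3038])]
top tongs_bite [([160.1, 211.7], 0.54, [0.5724, 0.3353])]
top laddoo [([216.4, 200.5], 0.63, [0.6157, 0.1374])]
top laddoo_center [([343.5, 188.7], 0.75, [0.6547, -0.3187]), ([216.0, 201.8], 0.7, [0.6068, 0.1363]), ([307.9, 188.9], 0.61, [0.654, -0.1912])]
top plate [([214.7, 196.5], 0.85, [0.6312, 0.1442]), ([345.6, 221.0], 0.54, [0.541, -0.326])]
top shaker [([214.8, 198.4], 0.6, [0.6242, 0.1437]
[... 1079 characters left out ...]

scene tongs_grip [([388.5, 283.5], 0.82, [0.5091, 0.3071])]
scene tongs_bite [([381.1, 314.6], 0.76, [0.5949, 0.3411]), ([176.7, 198.3], 0.24, [0.6714, -0.3106])]
scene laddoo [([314.0, 276.8], 0.62, [0.613, 0.1429])]
scene laddoo_center [([310.3, 274.4], 0.75, [0.6221, 0.1362])]
scene plate [([316.1, 284.8], 0.96, [0.6268, 0.1607]), ([309.9, 273.6], 0.46, [0.611, 0.1279])]
scene shaker [([419.9, 228.4], 0.85, [0.2969, 0.278])]
scene katori [([258.7, 315.3], 0.62, [0.7884, 0.1025]), ([390.2, 253.3], 0.18, [0.4204, 0.2577])]
scene spoon [([332.3, 344.4], 0.59, [0.7312, 0.2911])]
scene rack [([188.2, 224.8], 0.81, [0.7091, -0.228])]
scene dabba_small [([248.7, 201.8], 0.93, [0.5442, -0.147])]
```

```bash
cat >> h.py <<'E'
def segs(name,c,d=None):
    d=d or cam(c); return d,[(x['confidence'],x['at'],x['pixels']) for x in cut_out(name,c)]
def near(name,c,xy,z=0.02,d=None,tol=.08):
    d,L=segs(name,c,d); best=None
    for cf,at,px in L:
        p=atz(d,[at],z)[0]
        if np.hypot(p[0]-xy[0],p[1]-xy[1])<tol: return d,px
    return d,None
def circ(P):
    (x,y),r=cv2.minEnclosingCircle(P[:,:2].astype(np.float32)); return x,y,r
E
python3 - <<'E'
from h import *
for c in('top','scene'):
    d=cam(c)
    for n,xy,z in [('lid',(.44,.098),.015),('dabba',(.53,-.32),.07),('dabba_small',(.54,-.145),.09),('plate',(.62,.15),.0),('laddoo',(.615,.138),.02),('shaker',(.29,.28),.05),('tongs',(.51,.306),.01),('tongs_arm',(.5,.29),.02),('tray_pull',(.5,-.2),.02)]:
        _,m=near(n,c,xy,z,d,.12)
        if m is None: print(c,n,None); continue
        P=cloud(d,m)
        zp=np.percentile(P[:,2],[2,25,50,75,98])
        print(c,n,m.sum(),'z',zp.round(3),'med',np.median(P,0).round(4),'x',np.percentile(P[:,0],[1,99]).round(4),'y',np.percentile(P[:,1],[1,99]).round(4))
        np.save(f'pc_{c}_{n}.npy',P)
E
```

```text
top lid 929 z [0.007 0.013 0.016 0.018 0.035] med [0.4433 0.0988 0.0157] x [0.3874 0.5015] y [0.0424 0.155 ]
top dabba 965 z [0.007 0.05  0.059 0.064 0.072] med [ 0.532  -0.3135  0.0594] x [0.4797 0.6003] y [-0.3761 -0.2598]
top dabba_small 575 z [0.025 0.083 0.085 0.088 0.1  ] med [ 0.5399 -0.1432  0.085 ] x [0.5025 0.5855] y [-0.1842 -0.1032]
top plate 864 z [-0.003  0.002  0.004  0.007  0.016] med [0.6362 0.1589 0.0044] x [0.5724 0.6925] y [0.0951 0.2145]
top laddoo 121 z [-0.001  0.031  0.036  0.041  0.046] med [0.6154 0.1409 0.036 ] x [0.5968 0.638 ] y [0.1209 0.1684]
top shaker 160 z [0.025 0.059 0.074 0.077 0.082] med [0.277 0.27  0.074] x [0.2574 0.2968] y [0.2548 0.2929]
top tongs 124 z [-0.003  0.009  0.019  0.022  0.031] med [0.5674 0.3031 0.0186] x [0.4081 0.6143] y [0.2561 0.3802]
top tongs_arm None
top tray_pull 5757 z [0.002 0.008 0.01  0.014 0.043] med [ 0.589  -0.2135  0.0105] x [0.4302 0.7401] y [-0.4084 -0.0486]
scene lid 1319 z [-0.     0.012  0.014  0.016  0.035] med [0.4534 0.102  0.0143] x [0.391  0.5061] y [0.0416 0.1559]
scene dabba 1243 z [0.014 0.048 0.057 
[... 215 characters left out ...]
te 1465 z [-0.003  0.001  0.003  0.006  0.013] med [0.6386 0.1591 0.0032] x [0.5722 0.6925] y [0.0922 0.2114]
scene laddoo 245 z [0.    0.026 0.033 0.038 0.044] med [0.6263 0.1443 0.0334] x [0.6008 0.6414] y [0.1118 0.1621]
scene shaker 346 z [0.001 0.031 0.054 0.072 0.079] med [0.2944 0.2787 0.0536] x [0.2626 0.3045] y [0.2547 0.2964]
scene tongs 426 z [-0.004  0.006  0.015  0.02   0.027] med [0.5121 0.2986 0.0147] x [0.4068 0.6236] y [0.2527 0.3837]
scene tongs_arm 181 z [-0.001  0.009  0.015  0.02   0.027] med [0.5219 0.3371 0.0154] x [0.4268 0.5928] y [0.2705 0.385 ]
scene tray_pull 5399 z [0.003 0.008 0.011 0.022 0.156] med [ 0.5862 -0.1652  0.0107] x [0.4328 0.7837] y [-0.4092 -0.0446]
```

Run:
```python
from h import *
for c in('top','scene'):
    d=cam(c); im=d['image']
    b=(90,170,180,100) if c=='top' else (290,200,150,150)
    x,y,w,h=b
    cv2.imwrite(f'pics/crop_{c}.png',cv2.resize(cv2.cvtColor(im[y:y+h,x:x+w],cv2.COLOR_RGB2BGR),None,fx=4,fy=4,interpolation=cv2.INTER_CUBIC))
x,y,w,h=250,150,140,110
cv2.imwrite(f'pics/crop_tray.png',cv2.resize(cv2.cvtColor(cam('top')['image'][y:y+h,x:x+w],cv2.COLOR_RGB2BGR),None,fx=5,fy=5,interpolation=cv2.INTER_CUBIC))
```

```text
(no output)
```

View pics/crop_top.png

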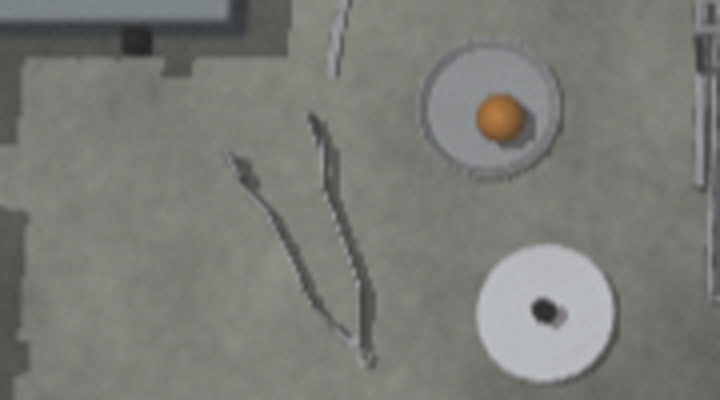

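View pics/crop_scene.png

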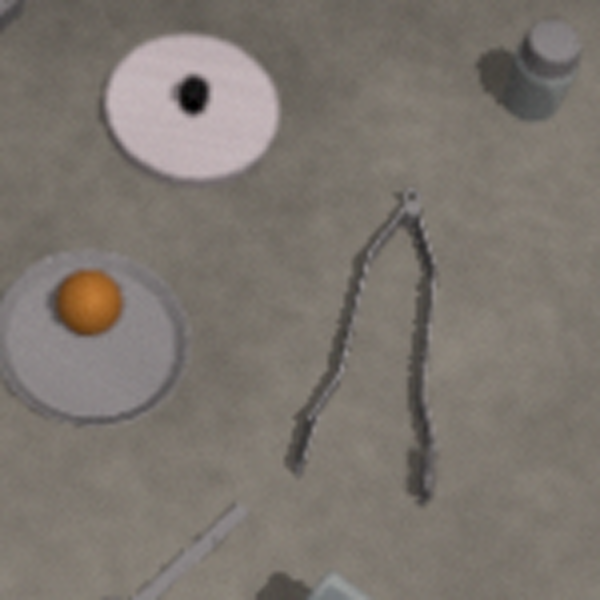

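View pics/crop_tray.png

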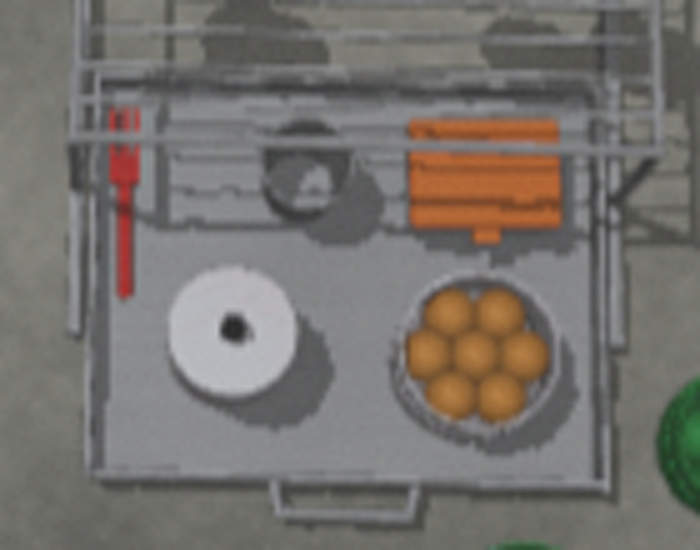

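```bash
cat >> h.py <<'E'
from scipy.optimize import minimize
def cylmask(d,x,y,r,z0,z1,scale=4):
    a=np.linspace(0,2*np.pi,60,endpoint=False)
    P=np.array([[x+r*np.cos(t),y+r*np.sin(t),z] for z in(z0,z1) for t in a])
    h=cv2.convexHull(proj(d,P).astype(np.float32)).reshape(-1,2)
    m=np.zeros(d['depth'].shape,np.uint8)
    cv2.fillPoly(m,[np.round(h*16).astype(np.int32)],1,shift=4); return m>0
def fitcyl(d,mask,x,y,r,z0,z1):
    best=(-1,x,y)
    for st in(.008,.004,.002,.001,.0005):
        imp=True
        while imp:
            imp=False; b0=best
            for i in(-1,0,1):
                for j in(-1,0,1):
                    X,Y=b0[1]+i*st,b0[2]+j*st
                    m=cylmask(d,X,Y,r,z0,z1); s=(m&mask).sum()/(m|mask).sum()
                    if s>best[0]+1e-6: best=(s,X,Y); imp=True
    return best
E
python3 - <<'E'
from h import *
for c in('top','scene'):
    d=cam(c)
    for n,xy,r,z0,z1 in [('lid',(.445,.099),.0605,0,.015),('dabba',(.535,-.317),.055,.009,.069),('plate',(.632,.153),.065,0,.01),('shaker',(.28,.275),.023,0,.078),('laddoo',(.615,.138),.022,.02,.022)]:
        _,m=near(n,c,xy,(z0+z1)/2,d,.06)
        if m is None: print(c,n,None); continue
        print(c,n,np.round(fitcyl(d,m,*xy,r,z0,z1),4))
    # knob
    im=d['image'].astype(int); _,m=near('lid',c,(.445,.099),.01,d)
    m=cv2.morphologyEx(m.astype(np.uint8),cv2.MORPH_CLOSE,np.ones((15,15)))>0
    k=m&(im.max(2)<70); v,u=np.nonzero(k); print('knob px',k.sum(),u.mean(),v.mean(),atz(d,[[u.mean(),v.mean()]],.03)[0].round(4))
    # orange leftover laddoo
    P=proj(d,[[.615,.138,.02]])[0]; yy,xx=np.mgrid[:420,:560]
    o=(im[...,0]-im[...,2]>60)&(np.hypot(xx-P[0],yy-P[1])<22); v,u=np.nonzero(o)
    print('lad px',o.sum(),u.mean(),v.mean(),atz(d,[[u.mean(),v.mean()]],.021)[0].round(4), fitcyl(d,o,.615,.138,.021,.02,.023))
    fp=np.r_[[np.load(f'pc_{c}_tongs.npy')]].reshape(-1,3); 
    if c=='scene': fp=np.r_[fp,np.load('pc_scene_tongs_arm.npy')]
    for deg in (25,):
        R=np.array([[np.cos(np.radians(deg)),np.sin(np.radians(deg))],[-np.sin(np.radians(deg)),np.cos(np.radians(deg))]])
        Q=(fp[:,:2]-[.42,.256])@R.T; Q=Q[fp[:,2]>.01]
        for a in np.arange(-.03,.14,.01):
            s=Q[(Q[:,0]>=a)&(Q[:,0]<a+.01)][:,1]
            l=s[s>np.mean(s)] if len(s) else s; rr=s[s<=np.mean(s)] if len(s) else s
            if len(l): print(round(a,3),len(s),'hi',l.mean().round(4),'lo',rr.mean().round(4),'mid',((l.mean()+rr.mean())/2).round(4))
        for a in np.arange(.14,.23,.01):
            s=Q[(Q[:,0]>=a)&(Q[:,0]<a+.01)][:,1]
            l=s[s>np.mean(s)] if len(s) else s; rr=s[s<=np.mean(s)] if len(s) else s
            if len(l): print(round(a,3),len(s),'hi',l.mean().round(4),'lo',rr.mean().round(4) if len(rr) else 0)
E
```

```text
top lid [0.9143 0.447  0.099 ]
top dabba [ 0.9587  0.537  -0.315 ]
top plate [0.7991 0.632  0.1505]
top shaker [0.7295 0.28   0.271 ]
top laddoo [0.7698 0.62   0.139 ]
knob px 18 225.83333333333334 247.27777777777777 [0.4433 0.0972 0.03  ]
lad px 83 214.24096385542168 198.710843373494 [0.6181 0.1428 0.021 ] (np.float64(0.6693548387096774), 0.615, 0.14200000000000002)
-0.01 7 hi 0.0083 lo 0.0045 mid 0.0064
0.0 12 hi 0.0102 lo 0.0018 mid 0.006
0.01 2 hi -0.0001 lo -0.0036 mid -0.0018
0.12 4 hi 0.032 lo 0.0309 mid 0.0315
0.13 4 hi 0.0322 lo 0.0304 mid 0.0313
0.14 8 hi 0.0346 lo -0.0242
0.15 9 hi 0.0388 lo -0.0277
0.16 8 hi 0.0419 lo -0.0318
0.17 12 hi 0.0446 lo -0.0328
0.18 12 hi 0.044 lo -0.0342
0.19 11 hi 0.0448 lo -0.0349
scene lid [0.92  0.449 0.099]
scene dabba [ 0.9589  0.5385 -0.3125]
scene plate [0.8133 0.63   0.153 ]
scene shaker [0.7028 0.284  0.279 ]
scene laddoo [0.9035 0.621  0.141 ]
knob px 48 337.8333333333333 223.25 [0.4514 0.0991 0.03  ]
lad px 185 312.0 275.0 [0.6206 0.1407 0.021 ] (np.float64(0.8726415094339622), 0.6215, 0.139)
0.0 15 hi 0.0073 lo 0.0024 mid 0.0048
0.01 28 hi 0.0123 lo -0.0022 mid 0.0051
0.02 21 hi 0.0174 lo -0.0084 mid 0.0045
0.03 19 hi 0.0221 lo -0.0126 mid 0.0048
0.04 15 hi 0.0252 lo -0.0162 mid 0.0045
0.05 12 hi 0.0264 lo -0.0188 mid 0.0038
0.06 14 hi 0.0272 lo -0.019 mid 0.0041
0.07 18 hi 0.0279 lo -0.0195 mid 0.0042
0.08 14 hi 0.0274 lo -0.0205 mid 0.0035
0.09 18 hi 0.0284 lo -0.021 mid 0.0037
0.1 14 hi 0.0295 lo -0.0212 mid 0.0041
0.11 19 hi 0.0294 lo -0.0219 mid 0.0037
0.12 16 hi 0.0302 lo -0.0229 mid 0.0037
0.13 13 hi 0.0309 lo -0.0233 mid 0.0038
0.14 21 hi 0.0317 lo -0.0238
0.15 25 hi 0.0358 lo -0.0275
0.16 23 hi 0.0397 lo -0.0312
0.17 22 hi 0.043 lo -0.035
0.18 26 hi 0.0415 lo -0.0352
0.19 21 hi 0.0418 lo -0.0363
0.2 34 hi 0.0427 lo -0.0367
0.21 5 hi 0.0438 lo -0.0383
```

Run:
```python
import plant
print([x for x in dir(plant) if not x.startswith('__')])
print(getattr(plant,'finger_overhang',None))
```

```text
['IKError', 'cut_out', 'finger_overhang', 'finish_job', 'get_image', 'pinpoint', 'read_state']
0.019
```

Emit:
{"fn": "apply_moves", "kwargs": {
  "targets": [-1,17.4,68.8,-5,0,0,0,-1,17.4,68.8,-5,0,0,0,-1,17.4,68.8,-5,0,0,0,-1,17.4,68.8,-5,0,0,0,-1,17.4,68.8,-5,0,0,0,-1,17.4,68.8,-5,0,0,0,-1,17.4,68.8,-5,0,0,0,-1,17.4,68.8,-5,0,0,0,-1,17.4,68.8,-5,0,0,0,-1,17.4,68.8,-5,0,0,0,-1,17.4,68.8,-5,0,0,0,-1,17.4,68.8,-5,0,0,0],
  "squeeze": 30
}}

```text
time_s: 5.25
tcp_pos: [0.4477, 0.1026, 0.2007]
eef_rot: [[0.905, 0.425, 0.001], [0.425, -0.905, 0.002], [0.002, -0.001, -1.0]]
wrist_force: [-0.6, -0.6, 0.4]
grip_width: 0.0853
```

Emit:
{"fn": "apply_moves", "kwargs": {
  "targets": [-1,0,0,-6,0,0,0,-1,0,0,-10,0,0,0,-1,0,0,-10,0,0,0]
}}

```text
time_s: 5.62
tcp_pos: [0.4448, 0.0981, 0.0982]
eef_rot: [[0.907, 0.421, -0.006], [0.421, -0.907, -0.0], [-0.006, -0.002, -1.0]]
wrist_force: [0.9, 0.1, 0.3]
grip_width: 0.0855
```

Emit:
{"fn": "apply_moves", "kwargs": {
  "targets": [-1,0.1,0,-4,0,0,0,-1,0.1,0,-6.3,0,0,0,-1,0.1,0,-6.3,0,0,0,-1,0.1,0,-6.3,0,0,0]
}}

```text
time_s: 6.12
tcp_pos: [0.4498, 0.0986, 0.0391]
eef_rot: [[0.907, 0.42, 0.003], [0.42, -0.907, 0.0], [0.003, 0.001, -1.0]]
wrist_force: [-0.6, 0.1, 0.6]
grip_width: 0.0855
```

Run:
```python
from h import *
s=read_state();print(s['tcp_pos'],s['wrist_force'],s['qpos'])
d=cam('scene');P=proj(d,[s['tcp_pos']])[0];x,y=int(P[0])-60,int(P[1])-60
cv2.imwrite('pics/g1.png',cv2.resize(cv2.cvtColor(d['image'][y:y+120,x:x+120],cv2.COLOR_RGB2BGR),None,fx=5,fy=5,interpolation=cv2.INTER_CUBIC))
```

```text
[0.44975042 0.09856195 0.03911772] [-0.59954493  0.14081958  0.55300089] [ 0.2591518   0.57525437 -0.63582673  2.14608493  0.60960319  0.60050017
 -1.95429665]
```

View pics/g1.png

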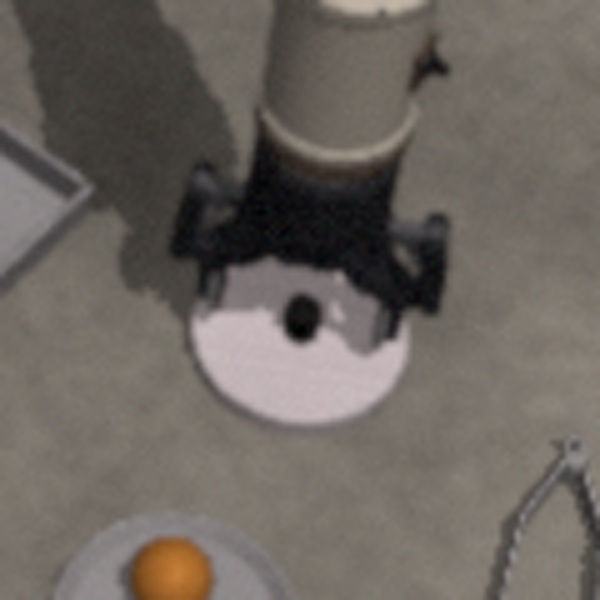

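Emit:
{"fn": "apply_moves", "kwargs": {
  "targets": [1,0,0,0,0,0,0,1,0,0,0,0,0,0,1,0,0,0,0,0,0,1,0,0,0,0,0,0,1,0,0,0,0,0,0]
}}

```text
time_s: 6.8
tcp_pos: [0.4483, 0.0982, 0.0376]
eef_rot: [[0.907, 0.42, 0.0], [0.42, -0.907, -0.0], [-0.0, 0.0, -1.0]]
wrist_force: [-1.2, -0.8, 5.1]
grip_width: 0.0197
```

Emit:
{"fn": "apply_moves", "kwargs": {
  "targets": [1,0,0,6,0,0,0,1,0,0,11,0,0,0,1,0,0,14,0,0,0,1,9.0,-41.2,14,0,0,0,1,9.0,-41.2,14,0,0,0,1,9.0,-41.2,14,0,0,0,1,9.0,-41.2,14,0,0,0,1,9.0,-41.2,14,0,0,0,1,9.0,-41.2,14,0,0,0,1,9.0,-41.2,14,0,0,0,1,9.0,-41.2,14,0,0,0,1,9.0,-41.2,14,0,0,0]
}}

```text
time_s: 8.3
tcp_pos: [0.5379, -0.3128, 0.1766]
eef_rot: [[0.907, 0.421, -0.001], [0.421, -0.907, 0.002], [-0.0, -0.002, -1.0]]
wrist_force: [0.3, 1.4, -0.8]
grip_width: 0.0196
```

Emit:
{"fn": "apply_moves", "kwargs": {
  "targets": [1,0,0,0,0,0,0,1,0,0,-3,0,0,0,1,0,0,-3,0,0,0,1,0,0,-3,0,0,0]
}}

```text
time_s: 8.8
tcp_pos: [0.5387, -0.313, 0.1481]
eef_rot: [[0.907, 0.422, 0.0], [0.422, -0.907, -0.0], [0.0, 0.0, -1.0]]
wrist_force: [-0.4, 0.3, -1.0]
grip_width: 0.0196
```

Run:
```python
from h import *
s=read_state();print(s['tcp_pos'].round(4),s['wrist_force'],s['qpos'].round(2))
z=s['tcp_pos'][2]-.0375
for c in('scene','top'):
    d=cam(c);P=proj(d,[s['tcp_pos']])[0];x,y=int(P[0])-60,max(0,int(P[1])-60)
    cv2.imwrite(f'pics/g2{c}.png',cv2.resize(cv2.cvtColor(d['image'][y:y+120,x:x+120],cv2.COLOR_RGB2BGR),None,fx=5,fy=5,interpolation=cv2.INTER_CUBIC))
    _,m=near('lid',c,s['tcp_pos'],z,d,.06)
    if m is not None:
        print(c,m.sum(),fitcyl(d,m,*s['tcp_pos'][:2],.0605,z,z+.015)); Q=cloud(d,m); print(np.percentile(Q,[5,50,95],axis=0).round(4))
```

```text
[ 0.5387 -0.313   0.1481] [-0.4137977   0.28091337 -0.96413692] [ 0.96  0.62 -0.66  1.7   0.45  0.97 -1.  ]
scene 977 (np.float64(0.7607170693686672), np.float64(0.5412105459149099), np.float64(-0.31199808840045457))
[[ 0.4983 -0.3585  0.1104]
 [ 0.5554 -0.2975  0.1235]
 [ 0.5959 -0.2586  0.1339]]
top 530 (np.float64(0.4706405693950178), np.float64(0.5367105459149099), np.float64(-0.30699808840045456))
[[ 0.4814 -0.3343  0.0564]
 [ 0.5133 -0.2945  0.1259]
 [ 0.5848 -0.2599  0.134 ]]
```

View pics/g2scene.png

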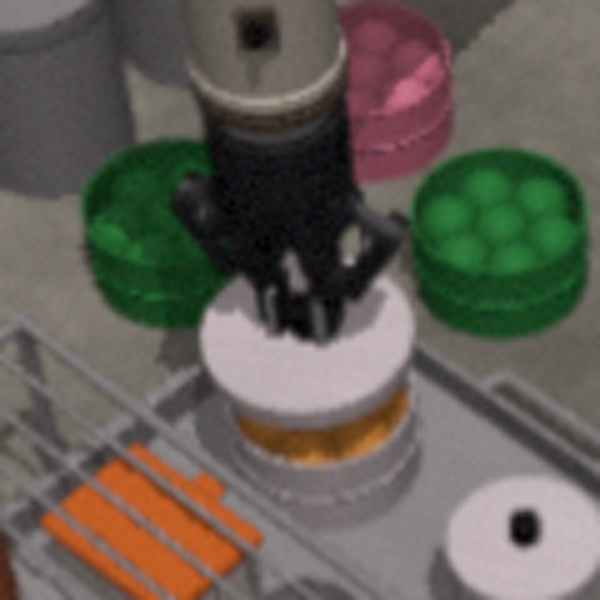

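View pics/g2top.png

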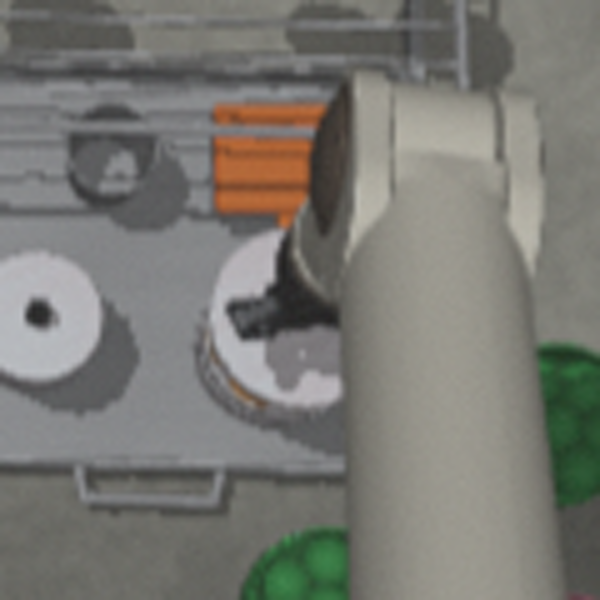

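```bash
cat >> h.py <<'E'
def zmap(d):
    m=np.ones(d['depth'].shape,bool); v,u=np.nonzero(m); o,r,c,R,t=ray(d,np.c_[u,v])
    return (o+r*d['depth'][v,u][:,None]).reshape(*m.shape,3)
def fitign(d,mask,ign,x,y,r,z0,z1):
    best=(-1,x,y)
    for st in(.004,.002,.001,.0005):
        imp=True
        while imp:
            imp=False; b0=best
            for i in(-1,0,1):
                for j in(-1,0,1):
                    X,Y=b0[1]+i*st,b0[2]+j*st
                    m=cylmask(d,X,Y,r,z0,z1)&~ign; s=(m&mask).sum()/(m|(mask&~ign)).sum()
                    if s>best[0]+1e-6: best=(s,X,Y); imp=True
    return np.round(best,4)
E
python3 - <<'E'
from h import *
s=read_state(); z=s['tcp_pos'][2]-.0375
for c in('scene','top'):
    d=cam(c); W=zmap(d); im=d['image'].astype(int)
    ign=(W[...,2]>.137)|(d['depth']<=0)|(im.max(2)<60); ign=cv2.dilate(ign.astype(np.uint8),np.ones((3,3)))>0
    lid=(np.abs(W[...,2]-(z+.012))<.016)&~ign&(np.hypot(W[...,0]-.539,W[...,1]+.313)<.085)
    lid=cv2.morphologyEx(lid.astype(np.uint8),cv2.MORPH_OPEN,np.ones((3,3)))>0
    print(c,lid.sum(),fitign(d,lid,ign,.539,-.313,.0605,z,z+.015))
    o=im.copy().astype(np.uint8); o[lid]=[255,0,0]; o[ign]=[0,0,255]; P=proj(d,[s['tcp_pos']])[0];x,y=int(P[0])-60,max(0,int(P[1])-60)
    cv2.imwrite(f'pics/g3{c}.png',cv2.resize(o[y:y+120,x:x+120,::-1],None,fx=4,fy=4))
    _,m=near('dabba',c,(.538,-.314),.04,d,.05)
    if m is not None:
        lm=cylmask(d,.5395,-.313,.064,z-.004,z+.02); print('dabba',m.sum(),fitign(d,m,ign|lm,.538,-.314,.055,.009,.069))
E
```

```text
scene 793 [ 0.9621  0.54   -0.317 ]
dabba 682 [ 0.9619  0.536  -0.317 ]
top 363 [ 0.9186  0.536  -0.319 ]
```

View pics/g3scene.png

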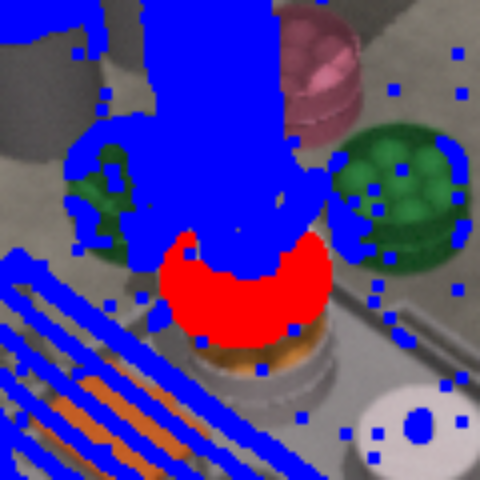

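Emit:
{"fn": "apply_moves", "kwargs": {
  "targets": [1,0,0,-2,0,0,0,1,0,0,-3.7,0,0,0,1,0,0,-3.7,0,0,0,1,0,0,-3.7,0,0,0]
}}

```text
time_s: 9.7
tcp_pos: [0.5383, -0.3135, 0.1099]
eef_rot: [[0.907, 0.421, -0.0], [0.421, -0.907, 0.001], [-0.0, -0.001, -1.0]]
wrist_force: [0.2, 0.3, -0.4]
grip_width: 0.0194
```

Run:
```python
from h import *
s=read_state(); print(s['tcp_pos'].round(4),s['wrist_force'].round(1)); z=s['tcp_pos'][2]-.0375
for c in('scene','top'):
    d=cam(c)
    P=proj(d,[s['tcp_pos']])[0];x,y=int(P[0])-40,max(0,int(P[1])-35)
    o=cv2.resize(d['image'][y:y+80,x:x+80,::-1],None,fx=9,fy=9,interpolation=cv2.INTER_CUBIC)
    cv2.imwrite(f'pics/g4{c}_raw.png',cv2.resize(o,(600,600)))
    a=np.linspace(0,2*np.pi,90)
    def dr(X,Y,r,Z,col):
        p=(proj(d,np.c_[X+r*np.cos(a),Y+r*np.sin(a),0*a+Z])-[x,y]+.5)*9
        cv2.polylines(o,[np.round(p).astype(np.int32)],True,col,1)
    X,Y=s['tcp_pos'][:2]
    dr(X,Y,.0605,z,(0,0,255)); dr(X,Y,.0605,z+.015,(0,0,255)); dr(.538,-.314,.055,.069,(0,255,0)); dr(.538,-.314,.055,.009,(0,255,0))
    cv2.imwrite(f'pics/g4{c}.png',cv2.resize(o,(600,600)))
```

```text
[ 0.5383 -0.3135  0.1099] [ 0.2  0.3 -0.4]
```

View pics/g4scene.png

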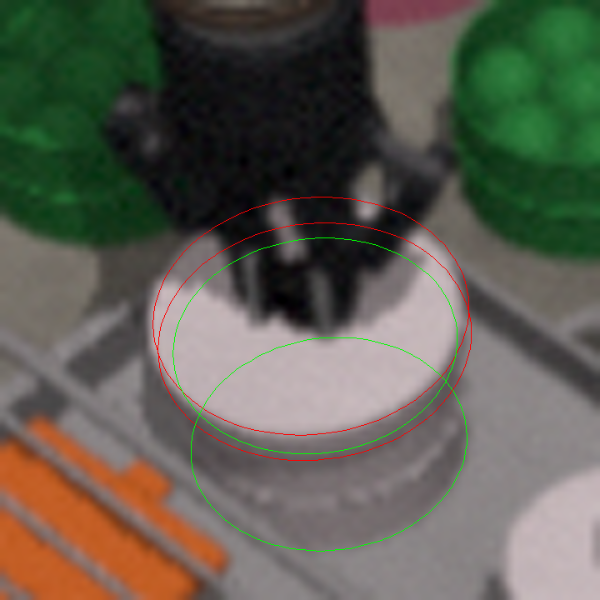

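View pics/g4top.png

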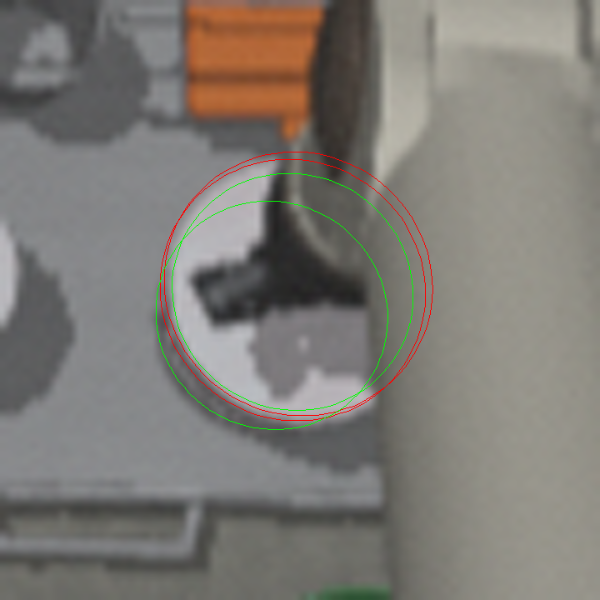

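View pics/g4scene_raw.png

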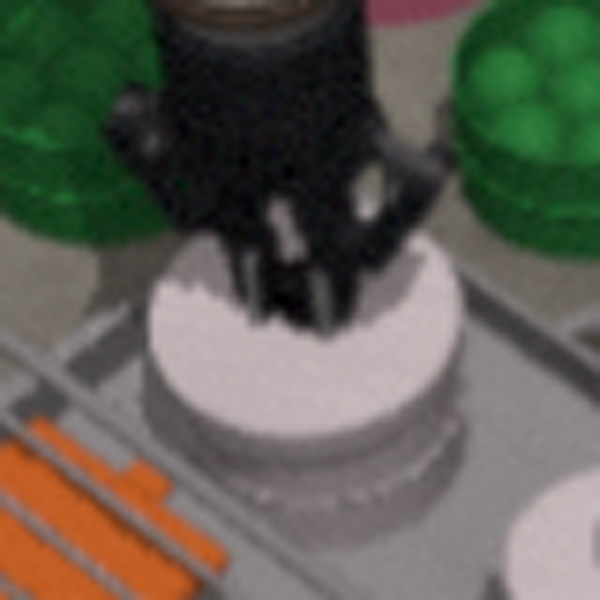

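Emit:
{"fn": "apply_moves", "kwargs": {
  "targets": [1,-0.1,0,-0.4,0,0,0,1,-0.1,0,-0.8,0,0,0,1,-0.1,0,-1.1,0,0,0,1,-0.1,0,-1.1,0,0,0]
}}

```text
time_s: 10.3
tcp_pos: [0.537, -0.3137, 0.0989]
eef_rot: [[0.907, 0.42, -0.001], [0.42, -0.907, 0.0], [-0.0, -0.001, -1.0]]
wrist_force: [0.3, 0.6, -0.6]
grip_width: 0.02
```

Emit:
{"fn": "apply_moves", "kwargs": {
  "targets": [1,0,0,-0.3,0,0,0,1,0,0,-0.5,0,0,0,1,0,0,-0.5,0,0,0]
}}

```text
time_s: 10.68
tcp_pos: [0.5376, -0.3138, 0.0947]
eef_rot: [[0.907, 0.42, 0.001], [0.42, -0.907, -0.0], [0.0, 0.001, -1.0]]
wrist_force: [-0.8, 0.6, 1.5]
grip_width: 0.0197
```

Emit:
{"fn": "apply_moves", "kwargs": {
  "targets": [0,0,0,0,0,0,0,0,0,0,0,0,0,0,-0.5,0,0,0.5,0,0,0,-0.5,0,0,4,0,0,0,-0.5,0,0,8,0,0,0,-0.5,0,0,10,0,0,0,-0.5,0,0,10,0,0,0]
}}

```text
time_s: 11.55
tcp_pos: [0.5381, -0.3143, 0.1958]
eef_rot: [[0.907, 0.42, 0.003], [0.42, -0.907, -0.002], [0.001, 0.003, -1.0]]
wrist_force: [0.4, -0.2, -0.1]
grip_width: 0.0641
```

Run:
```python
from h import *
s=read_state(); print(s['tcp_pos'].round(4),s['wrist_force'].round(1),s['grip_width'],s['qpos'].round(2))
d=cam('scene')
P=proj(d,[[.538,-.314,.06]])[0];x,y=int(P[0])-40,max(0,int(P[1])-40)
o=cv2.resize(d['image'][y:y+80,x:x+80,::-1],None,fx=9,fy=9,interpolation=cv2.INTER_CUBIC)
cv2.imwrite(f'pics/g5.png',cv2.resize(o,(600,600)))
W=zmap(d); m=(np.hypot(W[...,0]-.538,W[...,1]+.314)<.045)&(W[...,2]>.06)&(W[...,2]<.085)&(d['depth']>0); A=W[m]
c=np.linalg.lstsq(np.c_[A[:,:2]-A[:,:2].mean(0),np.ones(len(A))],A[:,2],rcond=None)[0]; print(len(A),c)
d=cam('top'); print([ (r['at'],r['confidence'],atz(d,[r['at']],.024)[0]) for r in pinpoint('tray_pull','top')])
W=zmap(d); m=(W[...,0]>.38)&(W[...,0]<.49)&(abs(W[...,1]+.2)<.12)&(W[...,2]>.012); print(np.percentile(W[m],[2,50,98],axis=0).round(3))
cv2.imwrite('pics/g5t.png',cv2.resize(d['image'][150:290,230:400,::-1],None,fx=4,fy=4))
```

```text
[ 0.5381 -0.3143  0.1958] [ 0.4 -0.2 -0.1] 0.06409999957827413 [ 0.98  0.57 -0.69  1.67  0.4   1.05 -0.97]
520 [ 0.00445013 -0.00438676  0.07057912]
[([316.8, 249.1], 0.74, array([ 0.43744314, -0.21836163,  0.024     ]))]
[[ 0.382 -0.317  0.013]
 [ 0.439 -0.276  0.629]
 [ 0.488 -0.112  0.672]]
```

View pics/g5.png

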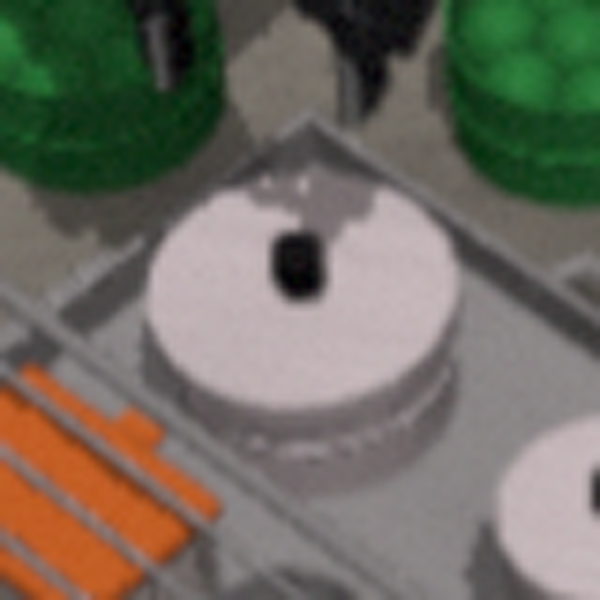

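View pics/g5t.png

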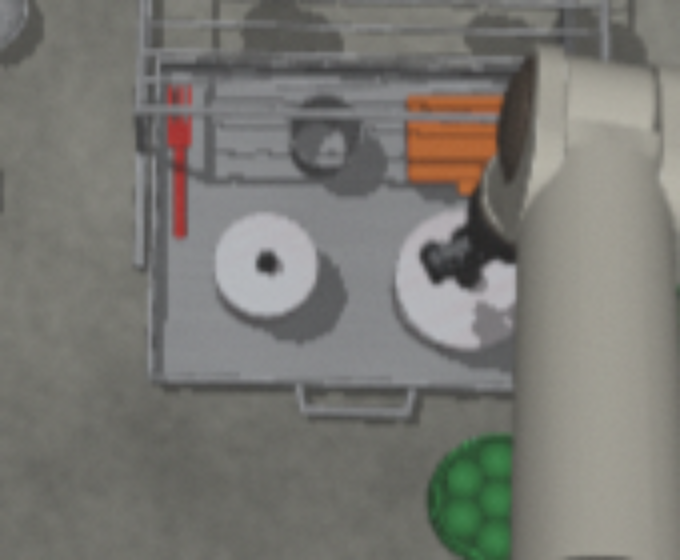

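Emit:
{"fn": "apply_moves", "kwargs": {
  "targets": [1,-6,3,0,0,0,-10,1,-12,6,-1,0,0,-20,1,-16.3,9,-5,0,0,-25,1,-16.3,9,-10,0,0,-25,1,-16.3,9,-14,0,0,-25,1,-16.3,9,-16.6,0,0,-25,1,-16.3,9,-16.6,0,0,-25,1,-16.3,9,-16.6,0,0,-25]
}}

```text
time_s: 12.7
tcp_pos: [0.3743, -0.2235, 0.0284]
eef_rot: [[1.0, -0.002, -0.0], [-0.002, -1.0, 0.001], [-0.0, -0.001, -1.0]]
wrist_force: [1.0, 0.6, 0.4]
grip_width: -0.0002
```

Emit:
{"fn": "apply_moves", "kwargs": {
  "targets": [1,1,0,0,0,0,0,1,2,0,0,0,0,0,1,3,0,0,0,0,0,1,4,0,0,0,0,0,1,5,0,0,0,0,0,1,6,0,0,0,0,0,1,7,0,0,0,0,0]
}}

```text
time_s: 13.58
tcp_pos: [0.4446, -0.2241, 0.0282]
eef_rot: [[1.0, -0.003, -0.001], [-0.003, -1.0, -0.0], [-0.001, 0.0, -1.0]]
wrist_force: [-1.8, -1.9, 0.3]
grip_width: 0.0
```

Run:
```python
from h import *
s=read_state(); print(s['tcp_pos'].round(4),s['wrist_force'].round(1),s['grip_width'],s['qpos'].round(2))
d=cam('scene');cv2.imwrite('pics/g6.png',cv2.resize(d['image'][90:300,60:340,::-1],None,fx=2.6,fy=2.6))
```

```text
[ 0.4446 -0.2241  0.0282] [-1.8 -1.9  0.3] 4.651525128136997e-05 [ 0.82  0.61 -0.49  2.06  0.51  0.59 -1.6 ]
```

View pics/g6.png

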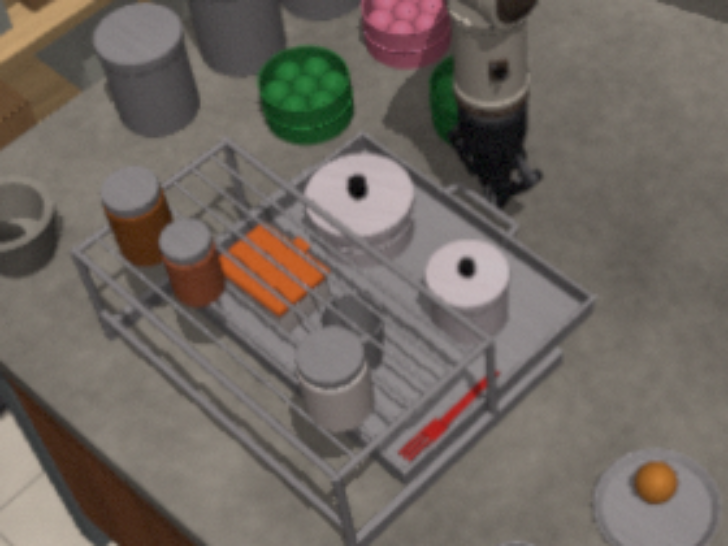

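Tray is moving with the lid on. I'll keep pushing.

Emit:
{"fn": "apply_moves", "kwargs": {
  "targets": [1,1,0,0,0,0,0,1,2,0,0,0,0,0,1,3,0,0,0,0,0,1,4,0,0,0,0,0,1,5,0,0,0,0,0]
}}

```text
time_s: 14.25
tcp_pos: [0.4949, -0.2239, 0.0283]
eef_rot: [[1.0, -0.003, 0.0], [-0.003, -1.0, -0.0], [0.0, 0.0, -1.0]]
wrist_force: [-2.6, -1.8, 0.9]
grip_width: -0.0003
```

Emit:
{"fn": "apply_moves", "kwargs": {
  "targets": [1,0.6,0,0,0,0,0,1,1.2,0,0,0,0,0,1,1.8,0,0,0,0,0]
}}

```text
time_s: 14.62
tcp_pos: [0.5125, -0.2237, 0.0284]
eef_rot: [[1.0, -0.002, -0.0], [-0.002, -1.0, -0.0], [-0.0, 0.0, -1.0]]
wrist_force: [-2.4, -2.2, 1.8]
grip_width: 0.0002
```

Emit:
{"fn": "apply_moves", "kwargs": {
  "targets": [1,0.3,0,0,0,0,0,1,0.6,0,0,0,0,0,1,0.6,0,0,0,0,0]
}}

```text
time_s: 15.0
tcp_pos: [0.5189, -0.2235, 0.0284]
eef_rot: [[1.0, -0.002, 0.001], [-0.002, -1.0, 0.0], [0.001, -0.0, -1.0]]
wrist_force: [0.2, 0.1, 0.4]
grip_width: 0.0002
```

Emit:
{"fn": "apply_moves", "kwargs": {
  "targets": [1,0.3,0,0,0,0,0,1,0.6,0,0,0,0,0,1,0.6,0,0,0,0,0]
}}

```text
time_s: 15.38
tcp_pos: [0.5237, -0.2236, 0.0281]
eef_rot: [[1.0, -0.002, -0.001], [-0.002, -1.0, 0.0], [-0.001, -0.0, -1.0]]
wrist_force: [-3.4, -0.2, 1.9]
grip_width: 0.0002
```

Emit:
{"fn": "apply_moves", "kwargs": {
  "targets": [1,0.3,0,0,0,0,0,1,0.6,0,0,0,0,0,1,0.6,0,0,0,0,0]
}}

```text
time_s: 15.75
tcp_pos: [0.524, -0.2238, 0.0273]
eef_rot: [[1.0, -0.004, -0.012], [-0.004, -1.0, 0.0], [-0.012, -0.0, -1.0]]
wrist_force: [-16.2, 0.6, 12.4]
grip_width: -0.0001
```

Run:
```python
from h import *
s=read_state(); print(s['tcp_pos'].round(4),s['wrist_force'].round(1))
d=cam('scene');cv2.imwrite('pics/g7.png',cv2.resize(d['image'][90:300,60:340,::-1],None,fx=2.6,fy=2.6))
```

```text
[ 0.524  -0.2238  0.0273] [-16.2   0.6  12.4]
```

View pics/g7.png

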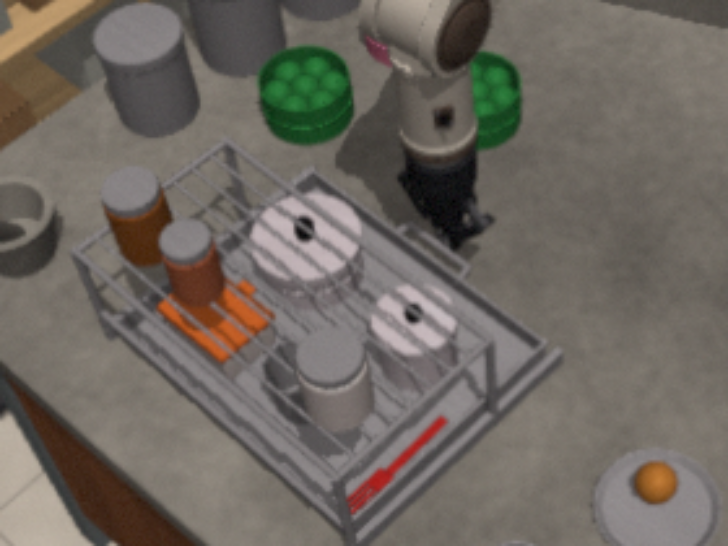

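Emit:
{"fn": "apply_moves", "kwargs": {
  "targets": [1,0,0,0,0,0,0,1,0,0,0,0,0,0,1,-3,0,0,0,0,0,1,-4,0,3,0,0,0,1,-4,0,9,0,0,-10,0.2,-4,4,14,0,0,-20,-1,-4,10,16,0,0,-30,-1,-4,16,16,0,0,-40,-1,-4,22,16,0,0,-50,-1,-4,28,16,0,0,-60,-1,-4,34,16,0,0,-70,-1,-3,40,16,0,0,-80]
}}

```text
time_s: 17.3
tcp_pos: [0.4832, 0.0277, 0.1695]
eef_rot: [[0.557, -0.829, -0.054], [-0.83, -0.558, 0.001], [-0.031, 0.044, -0.999]]
wrist_force: [-0.2, -0.2, -1.6]
grip_width: 0.0853
```

Emit:
{"fn": "apply_moves", "kwargs": {
  "targets": [-1,0,4,0,0,0,-10,-1,0,8,0,0,0,-20,-1,0,12,0,0,0,-30,-1,0,12,-2,0,0,-40,-1,0,12,-5,0,0,-50,-1,0,12,-8,0,0,-60,-1,0,12,-8,0,0,-70,-1,0,12,-8,0,0,-75.5,-1,0,12,-8,0,0,-75.5]
}}

```text
time_s: 18.42
tcp_pos: [0.4378, 0.0569, 0.0808]
eef_rot: [[-0.515, -0.857, 0.008], [-0.848, 0.511, 0.136], [-0.121, 0.064, -0.991]]
wrist_force: [0.7, -0.8, 0.7]
grip_width: 0.0853
```

Run:
```python
from h import *
s=read_state(); print(s['tcp_pos'].round(4),s['wrist_force'].round(1),s['qpos'].round(2),s['grip_width']); R=s['eef_rot']; print('yaw',np.degrees(np.arctan2(R[1,0],R[0,0])))
for c in('scene','top'):
    d=cam(c)
    P=proj(d,[[.52,.29,.01]])[0];x,y=int(P[0])-90,int(P[1])-60
    cv2.imwrite(f'pics/g8{c}.png',cv2.resize(d['image'][y:y+130,x:x+150,::-1],None,fx=5,fy=5,interpolation=cv2.INTER_CUBIC))
    L=segs('lid',c,d)[1]
    for cf,at,m in L:
        A=cloud(d,m); print(c,cf,np.median(A,0).round(3))
```

```text
[0.4378 0.0569 0.0808] [ 0.7 -0.8  0.7] [-1.11  1.27  1.56  2.24 -1.41  1.5  -2.57] 0.085347310226679
yaw -121.27669000352266
scene 0.77 [ 0.661 -0.307  0.071]
scene 0.41 [0.578 0.365 0.02 ]
scene 0.38 [0.626 0.145 0.035]
scene 0.23 [0.786 0.101 0.013]
top 0.88 [ 0.642 -0.315  0.073]
```

View pics/g8scene.png

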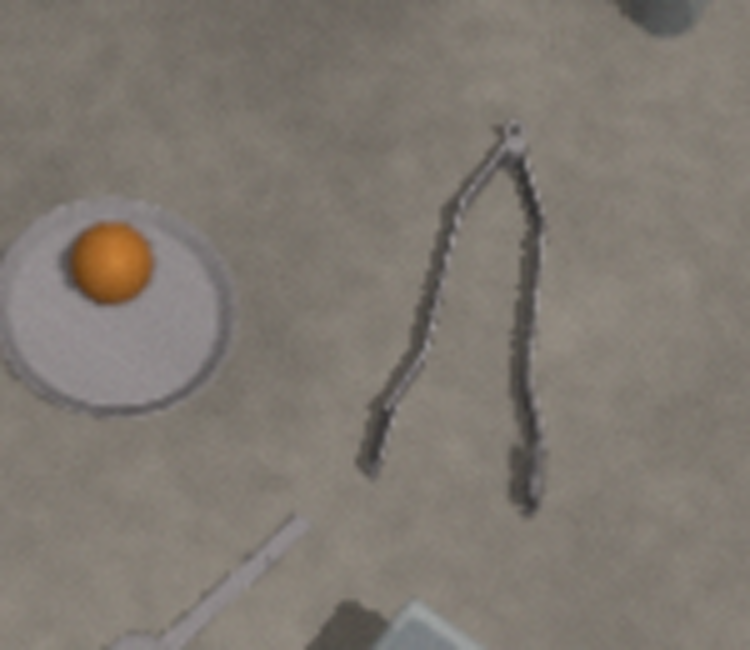

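View pics/g8top.png

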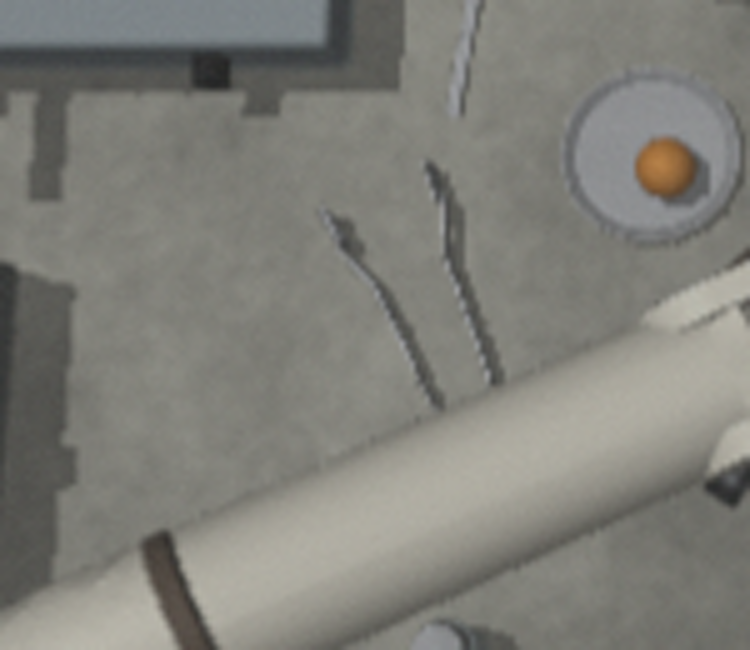

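Emit:
{"fn": "apply_moves", "kwargs": {
  "targets": [-1,0,0,5,0,0,10,-1,0,0,8,0,0,20,-1,0,0,8,0,0,30]
}}

```text
time_s: 19.0
tcp_pos: [0.4413, 0.0602, 0.1646]
eef_rot: [[-0.009, -0.998, -0.058], [-0.992, 0.002, 0.128], [-0.127, 0.059, -0.99]]
wrist_force: [0.1, 0.6, 0.3]
grip_width: 0.0857
```

```bash
cat > st.py <<'E'
from h import *
s=read_state(); R=s['eef_rot']; print(s['time_s'],s['tcp_pos'].round(4),s['wrist_force'].round(1),s['qpos'].round(2),round(s['grip_width'],4),'yaw',np.degrees(np.arctan2(R[1,0],R[0,0])).round(1),R.round(3).tolist())
E
python3 st.py
```

```text
19.0 [0.4413 0.0602 0.1646] [0.1 0.6 0.3] [-1.15  0.91  1.53  2.13 -1.04  1.35 -2.27] 0.0857 yaw -90.5 [[-0.009, -0.998, -0.058], [-0.992, 0.002, 0.128], [-0.127, 0.059, -0.99]]
```

```bash
cat > rv.py <<'E'
import sys
from h import *
from scipy.spatial.transform import Rotation as Ro
def rv(yaw,R=None):
    R=read_state()['eef_rot'] if R is None else R
    c,s=np.cos(np.radians(yaw)),np.sin(np.radians(yaw))
    T=np.array([[c,s,0],[s,-c,0],[0,0,-1]])
    return np.degrees(Ro.from_matrix(T@R.T).as_rotvec())
if __name__=='__main__':
    for y in sys.argv[1:]: print(y,rv(float(y)).round(1))
E
python3 rv.py -80 -40 0 24.5
```

```text
-80 [-7.  -4.  10.3]
-40 [-5.4 -6.4 50.2]
0 [-3.1 -8.4 90.2]
24.5 [ -1.3  -9.5 114.6]
```

Emit:
{"fn": "apply_moves", "kwargs": {
  "targets": [-1,2,-3,2,-7,-4,10.3,-1,3,-6,4,-5.4,-6.4,20,-1,4,-8,4,-5.4,-6.4,30,-1,4,-8,4,-5.4,-6.4,40,-1,4,-8,4,-5.4,-6.4,50.2,-1,4,-8,4,-3.1,-8.4,60,-1,4,-8,4,-3.1,-8.4,70,-1,4,-8,4,-3.1,-8.4,80,-1,4,-8,4,-3.1,-8.4,90.2]
}}

```text
time_s: 20.12
tcp_pos: [0.4802, -0.0197, 0.203]
eef_rot: [[1.0, -0.001, 0.003], [-0.001, -1.0, -0.004], [0.003, 0.004, -1.0]]
wrist_force: [-0.8, -0.1, -0.0]
grip_width: 0.0855
```

```bash
python3 st.py
```

```text
20.125 [ 0.4802 -0.0197  0.203 ] [-0.8 -0.1 -0. ] [-1.02  0.51  1.28  2.05 -0.58  1.01 -1.02] 0.0855 yaw -0.1 [[1.0, -0.001, 0.003], [-0.001, -1.0, -0.004], [0.003, 0.004, -1.0]]
```

Emit:
{"fn": "apply_moves", "kwargs": {
  "targets": [-1,0,0,0,0,0,10,-1,0,0,0,0,0,20,-1,0,0,0,0,0,30,-1,0,0,0,0,0,40,-1,0,0,0,0,0,50,-1,0,0,0,0,0,60,-1,0,0,0,0,0,70,-1,0,0,0,0,0,70]
}}

```text
time_s: 21.12
tcp_pos: [0.4799, -0.02, 0.2031]
eef_rot: [[0.351, 0.936, 0.006], [0.936, -0.351, -0.0], [0.002, 0.006, -1.0]]
wrist_force: [0.0, -0.1, 0.0]
grip_width: 0.0851
```

```bash
python3 st.py;  python3 - <<'E'
from h import *
d=cam('scene');save(d,'g9.png')
E
```

```text
21.125 [ 0.4799 -0.02    0.2031] [ 0.  -0.1  0. ] [-0.83  0.33  0.96  2.05 -0.35  0.92 -0.03] 0.0851 yaw 69.4 [[0.351, 0.936, 0.006], [0.936, -0.351, -0.0], [0.002, 0.006, -1.0]]
```

View pics/g9.png

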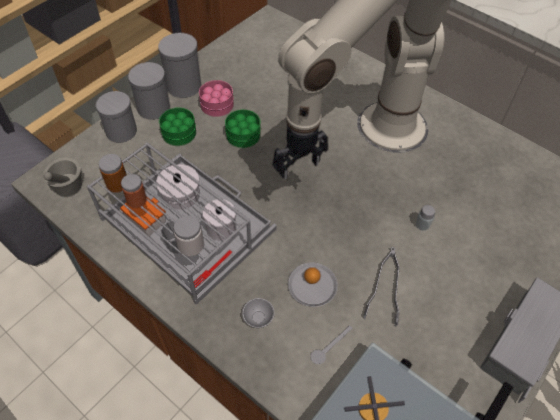

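Emit:
{"fn": "apply_moves", "kwargs": {
  "targets": [-1,0.5,5,0,0,0,0,-1,1,10,0,0,0,0,-1,1.5,16,0,0,0,0,-1,2,22,0,0,0,0,-1,2.6,28,0,0,0,0,-1,2.6,32.1,0,0,0,-10,-1,2.6,32.1,0,0,0,-20,-1,2.6,32.1,-3,0,0,-30,-1,2.6,32.1,-5,0,0,-40,-1,2.6,32.1,-8,0,0,-45,-1,2.6,32.1,-8,0,0,-45]
}}

```text
time_s: 22.55
tcp_pos: [0.5031, 0.3001, 0.1203]
eef_rot: [[0.911, 0.413, -0.001], [0.413, -0.911, -0.007], [-0.004, 0.006, -1.0]]
wrist_force: [0.6, -0.2, -0.0]
grip_width: 0.0855
```

```bash
python3 st.py
```

```text
22.55 [0.5031 0.3001 0.1203] [ 0.6 -0.2 -0. ] [-1.26  0.72  0.94  1.85 -0.7   0.95 -1.15] 0.0855 yaw 24.4 [[0.911, 0.413, -0.001], [0.413, -0.911, -0.007], [-0.004, 0.006, -1.0]]
```

Emit:
{"fn": "apply_moves", "kwargs": {
  "targets": [-1,0,0,-4,0,0,0,-1,0.2,0,-6,0,0,0,-1,0.2,0,-6,0,0,0]
}}

```text
time_s: 22.92
tcp_pos: [0.5063, 0.2998, 0.0619]
eef_rot: [[0.911, 0.413, 0.001], [0.413, -0.911, -0.005], [-0.001, 0.005, -1.0]]
wrist_force: [0.2, -0.7, -0.5]
grip_width: 0.0855
```

```bash
python3 st.py;  python3 - <<'E'
from h import *
for c in('scene','top'):
    d=cam(c);s=read_state()
    P=proj(d,[[.5,.29,.01]])[0];x,y=int(P[0])-80,int(P[1])-70
    cv2.imwrite(f'pics/ga{c}.png',cv2.resize(d['image'][y:y+130,max(x,0):x+150,::-1],None,fx=5,fy=5,interpolation=cv2.INTER_CUBIC))
E
```

```text
22.925 [0.5063 0.2998 0.0619] [ 0.2 -0.7 -0.5] [-1.2   0.79  0.85  1.86 -0.78  0.86 -1.09] 0.0855 yaw 24.4 [[0.911, 0.413, 0.001], [0.413, -0.911, -0.005], [-0.001, 0.005, -1.0]]
```

View pics/gascene.png

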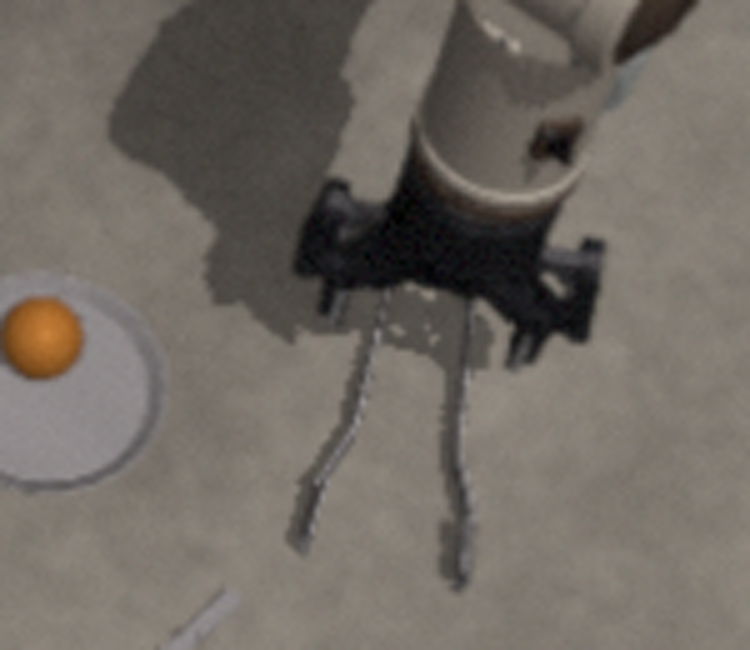

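View pics/gatop.png

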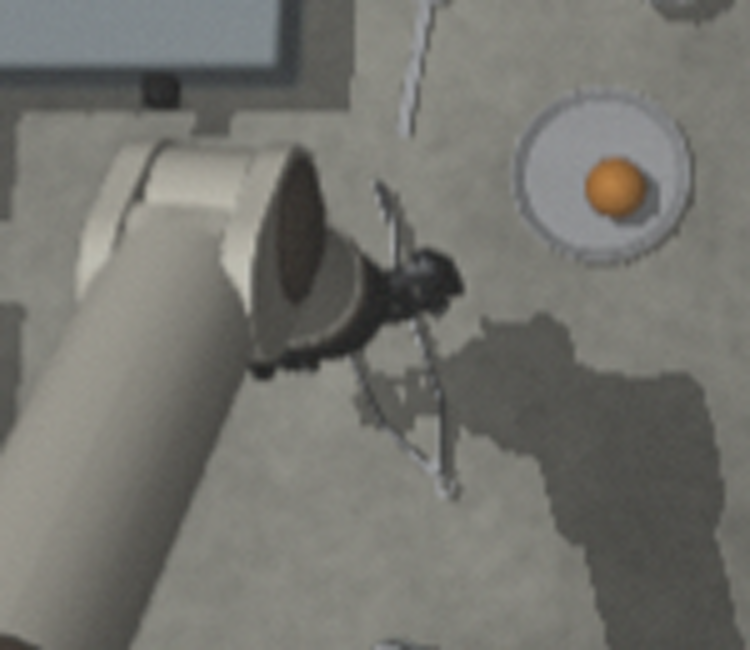

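Emit:
{"fn": "apply_moves", "kwargs": {
  "targets": [-1,0,0,-2,0,0,0,-1,0,0.1,-3.8,0,0,0,-1,0,0.1,-3.8,0,0,0,-0.4,0,0.1,-3.8,0,0,0,-0.2,0,0.1,-3.8,0,0,0],
  "squeeze": 20
}}

```text
time_s: 23.65
tcp_pos: [0.5071, 0.3012, 0.0248]
eef_rot: [[0.911, 0.413, 0.002], [0.413, -0.911, -0.003], [0.001, 0.004, -1.0]]
wrist_force: [-0.8, 0.5, 4.7]
grip_width: 0.0518
```

```bash
python3 st.py
```

```text
23.65 [0.5071 0.3012 0.0248] [-0.8  0.5  4.7] [-1.17  0.84  0.8   1.87 -0.83  0.81 -1.06] 0.0518 yaw 24.4 [[0.911, 0.413, 0.002], [0.413, -0.911, -0.003], [0.001, 0.004, -1.0]]
```

Emit:
{"fn": "apply_moves", "kwargs": {
  "targets": [-0.12,0,0,0.1,0,0,0,-0.12,0,0,0.1,0,0,0,-0.12,0,0,0.1,0,0,0,-0.12,0,0,1,0,0,0,-0.12,0,0,3,0,0,0,-0.12,0,0,5,0,0,0,-0.12,0,0,5,0,0,0]
}}

```text
time_s: 24.52
tcp_pos: [0.5082, 0.3017, 0.0769]
eef_rot: [[0.911, 0.413, 0.005], [0.413, -0.911, -0.001], [0.004, 0.003, -1.0]]
wrist_force: [-0.1, -0.3, -1.9]
grip_width: 0.0478
```

```bash
python3 st.py;  python3 - <<'E'
from h import *
for c in('scene','top'):
    d=cam(c);s=read_state()
    P=proj(d,[[.52,.29,.06]])[0];x,y=int(P[0])-80,int(P[1])-70
    cv2.imwrite(f'pics/gb{c}.png',cv2.resize(d['image'][y:y+130,max(x,0):x+150,::-1],None,fx=5,fy=5,interpolation=cv2.INTER_CUBIC))
E
```

```text
24.525 [0.5082 0.3017 0.0769] [-0.1 -0.3 -1.9] [-1.21  0.77  0.87  1.86 -0.76  0.88 -1.11] 0.0478 yaw 24.4 [[0.911, 0.413, 0.005], [0.413, -0.911, -0.001], [0.004, 0.003, -1.0]]
```

View pics/gbscene.png

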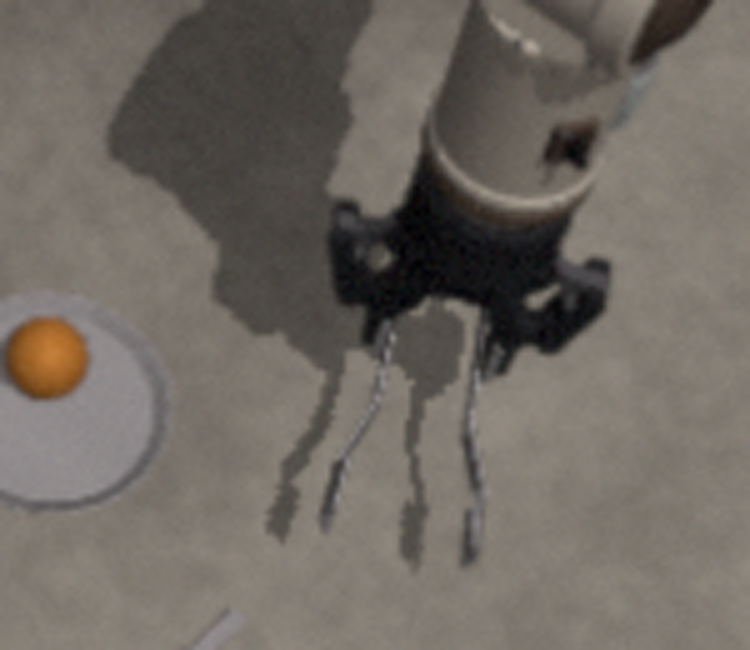

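View pics/gbtop.png

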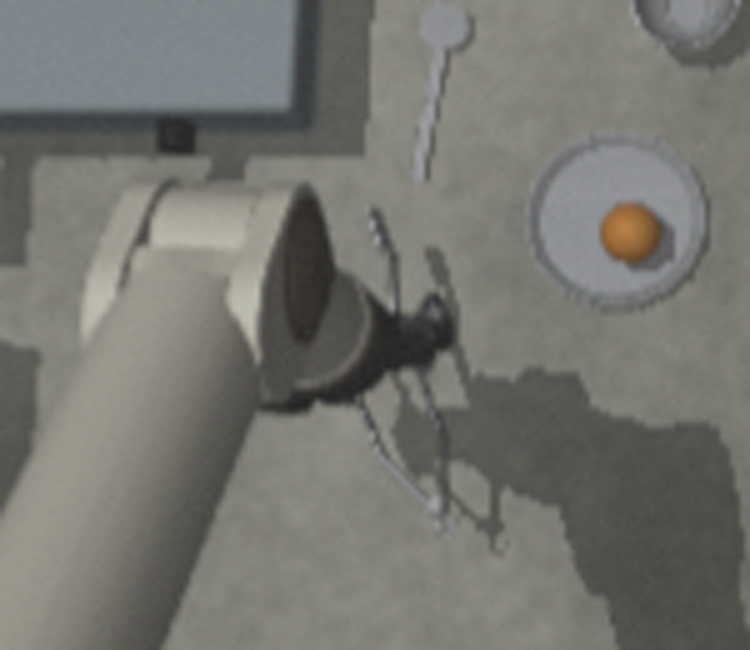

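```bash
cat > tg.py <<'E'
from h import *
def tongs():
    s=read_state(); T=s['tcp_pos']; R=s['eef_rot']
    for c in('scene','top'):
        d=cam(c); W=zmap(d).reshape(-1,3); W=W[d['depth'].ravel()>0]
        Q=(W-T)@R   # tool coords: x ahead, y jaw, z down
        for a,b in((-.12,-.085),(-.085,-.05),(.03,.06),(.06,.075),(.075,.09),(.09,.105),(.105,.125)):
            m=(Q[:,0]>a)&(Q[:,0]<b)&(abs(Q[:,1])<.06)&(Q[:,2]>-.03)&(Q[:,2]<.03)
            q=Q[m]
            if len(q)<2: continue
            l=q[q[:,1]>0];r=q[q[:,1]<=0]
            f=lambda e:(len(e),np.median(e,0).round(4).tolist(), 'xmax',e[:,0].max().round(4),'topz',np.percentile(e[:,2],15).round(4)) if len(e) else None
            print(c,(a,b),'+y',f(l),'-y',f(r))
if __name__=='__main__': tongs()
E
python3 tg.py
```

```text
scene (0.03, 0.06) +y (21, [0.0467, 0.0277, 0.0055], 'xmax', np.float64(0.0595), 'topz', np.float64(0.003)) -y (28, [0.0479, -0.0223, 0.009], 'xmax', np.float64(0.0596), 'topz', np.float64(0.0049))
scene (0.06, 0.075) +y (12, [0.0682, 0.0348, 0.0056], 'xmax', np.float64(0.0746), 'topz', np.float64(0.0029)) -y (17, [0.0664, -0.0285, 0.0099], 'xmax', np.float64(0.0738), 'topz', np.float64(0.0033))
scene (0.075, 0.09) +y (13, [0.0843, 0.0378, 0.0047], 'xmax', np.float64(0.0897), 'topz', np.float64(0.0001)) -y (17, [0.0837, -0.0311, 0.0052], 'xmax', np.float64(0.0887), 'topz', np.float64(0.0006))
scene (0.09, 0.105) +y (20, [0.0991, 0.038, 0.0029], 'xmax', np.float64(0.1049), 'topz', np.float64(-0.0019)) -y (22, [0.0968, -0.0312, 0.0043], 'xmax', np.float64(0.1049), 'topz', np.float64(-0.0005))
scene (0.105, 0.125) +y (16, [0.1106, 0.0391, 0.0057], 'xmax', np.float64(0.1144), 'topz', np.float64(0.0011)) -y (15, [0.1096, -0.0327, 0.0112], 'xmax', np.float64(0.1125), 'topz', np.float64(0.0037))
top (-0.12, -0.085) +y (19, [-0.0962, 0.0044, 0.0156], 'xmax', np.float64(-0.085), 'topz', np.fl
[... 189 characters left out ...]
, 'topz', np.float64(0.0052)) -y (16, [-0.0681, -0.0143, 0.0132], 'xmax', np.float64(-0.0513), 'topz', np.float64(0.0042))
top (0.03, 0.06) +y (13, [0.0486, 0.0281, 0.0099], 'xmax', np.float64(0.0598), 'topz', np.float64(0.0015)) -y None
top (0.06, 0.075) +y (8, [0.0673, 0.0348, 0.0102], 'xmax', np.float64(0.0733), 'topz', np.float64(0.0033)) -y None
top (0.075, 0.09) +y (12, [0.0811, 0.0362, 0.0039], 'xmax', np.float64(0.0887), 'topz', np.float64(-0.0031)) -y None
top (0.09, 0.105) +y (11, [0.0994, 0.0371, 0.003], 'xmax', np.float64(0.1039), 'topz', np.float64(-0.0005)) -y None
top (0.105, 0.125) +y (2, [0.1065, 0.0378, 0.0023], 'xmax', np.float64(0.1066), 'topz', np.float64(0.001)) -y None
```

Emit:
{"fn": "apply_moves", "kwargs": {
  "targets": [-0.12,0.5,-3,2,0,0,5,-0.12,1,-7,3,0,0,10,-0.12,2,-11,3,0,0,15,-0.12,3,-15,3,0,0,20.6,-0.12,3.5,-19,3,0,0,20.6,-0.12,3.9,-22.7,3,0,0,20.6,-0.12,3.9,-22.7,3,0,0,20.6,-0.12,3.9,-22.7,3,0,0,20.6]
}}

```text
time_s: 25.72
tcp_pos: [0.5452, 0.0743, 0.1038]
eef_rot: [[0.707, 0.707, 0.002], [0.707, -0.707, -0.003], [-0.0, 0.003, -1.0]]
wrist_force: [-0.1, -0.2, -1.7]
grip_width: 0.0483
```

```bash
python3 st.py; python3 tg.py
python3 - <<'E'
from h import *
for c in('scene','top'):
    d=cam(c)
    P=proj(d,[[.6,.12,.06]])[0];x,y=int(P[0])-60,int(P[1])-60
    cv2.imwrite(f'pics/gc{c}.png',cv2.resize(d['image'][y:y+120,x:x+120,::-1],None,fx=5,fy=5,interpolation=cv2.INTER_CUBIC))
E
```

```text
25.725 [0.5452 0.0743 0.1038] [-0.1 -0.2 -1.7] [-0.82  0.64  0.83  1.95 -0.63  0.84 -0.43] 0.0483 yaw 45.0 [[0.707, 0.707, 0.002], [0.707, -0.707, -0.003], [-0.0, 0.003, -1.0]]
scene (0.03, 0.06) +y (12, [0.0495, 0.0277, 0.0053], 'xmax', np.float64(0.0591), 'topz', np.float64(0.0034)) -y (31, [0.047, -0.0215, 0.008], 'xmax', np.float64(0.0592), 'topz', np.float64(0.0041))
scene (0.06, 0.075) +y (11, [0.0646, 0.0348, 0.0049], 'xmax', np.float64(0.0731), 'topz', np.float64(0.0009)) -y (18, [0.0673, -0.0284, 0.0069], 'xmax', np.float64(0.0748), 'topz', np.float64(0.0034))
scene (0.075, 0.09) +y (14, [0.0837, 0.0376, 0.002], 'xmax', np.float64(0.0874), 'topz', np.float64(-0.0021)) -y (15, [0.0821, -0.0303, 0.0051], 'xmax', np.float64(0.0892), 'topz', np.float64(-0.0))
scene (0.09, 0.105) +y (17, [0.098, 0.0383, 0.0009], 'xmax', np.float64(0.1044), 'topz', np.float64(-0.0022)) -y (25, [0.0959, -0.0305, 0.0155], 'xmax', np.float64(0.1048), 'topz', np.float64(-0.0006))
scene (0.105, 0.125) +y (14, [0.1082, 0.0397, 0.0084], 'xmax', np.float64(0.1135), 'topz', np.float64(0.0004)) -y (16, [0.1092, -0.0322, 0.0105], 'xmax', np.float64(0.1125), 'topz', np.float64(-0.0013))
top (-0.12, -0.085) +y (13, [-0.0991, 0.0037, 0.0124], 'xmax', np.float64(-0.0863), 'topz', np.float64(0.0064)) -y (17, [-0.0967, -0.0055, 0.0114], 'xmax', np.float64(-0.0852), 'topz', np.float64(0.0057))
top (-0.085, -0.05) +y (12, [-0.067, 0.0155, 0.0094], 'xmax', np.float64(-0.0505), 'topz', np.float64(0.004)) -y (14, [-0.0673, -0.0167, 0.0041], 'xmax', np.float64(-0.0517), 'topz', np.float64(0.0015))
```

View pics/gcscene.png

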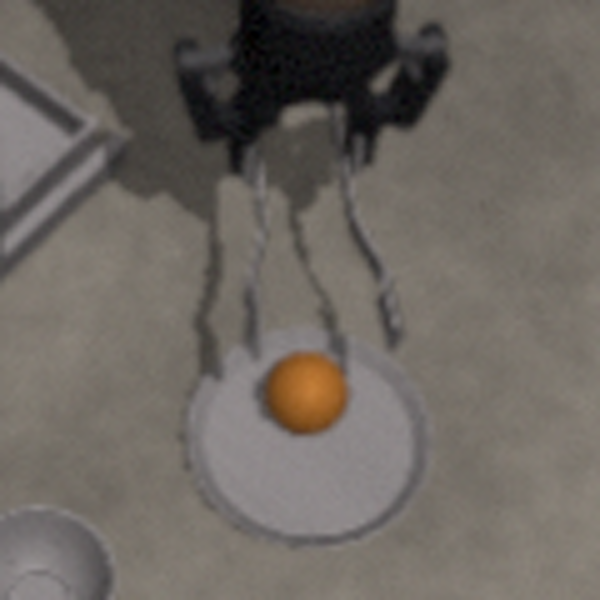

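View pics/gctop.png

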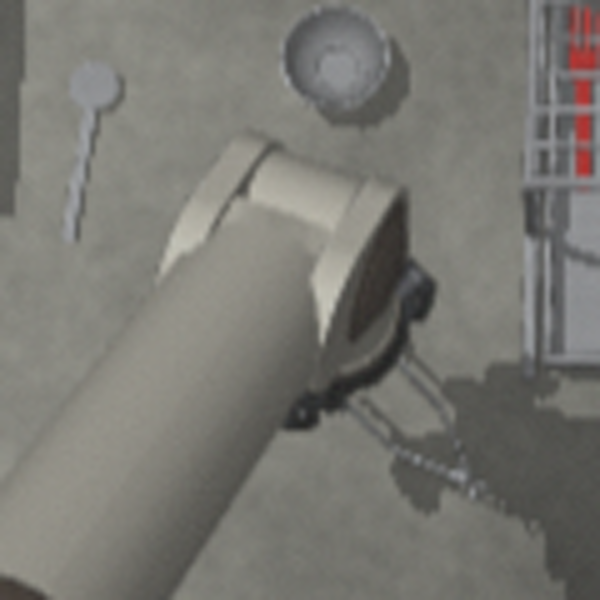

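Emit:
{"fn": "apply_moves", "kwargs": {
  "targets": [-0.12,0.25,0,-2,0,0,0,-0.12,0.25,0,-4,0,0,0,-0.12,0.25,0,-4.5,0,0,0,-0.12,0.25,0,-4.5,0,0,0]
}}

```text
time_s: 26.42
tcp_pos: [0.5475, 0.0736, 0.0584]
eef_rot: [[0.707, 0.707, 0.001], [0.707, -0.707, -0.004], [-0.002, 0.004, -1.0]]
wrist_force: [1.1, 0.7, -0.6]
grip_width: 0.0476
```

```bash
python3 st.py;  python3 - <<'E'
from h import *
s=read_state(); T=s['tcp_pos']; R=s['eef_rot']
d=cam('scene')
W=zmap(d).reshape(-1,3); Q=(W-T)@R; im=d['image'].reshape(-1,3).astype(int)
o=(im[:,0]-im[:,2]>60)&(abs(Q[:,0]-.1)<.04)&(abs(Q[:,1])<.04)
print(o.sum(), Q[o].min(0),Q[o].max(0))
for sg in(1,-1):
    m=(Q[:,0]>.08)&(Q[:,0]<.12)&(sg*Q[:,1]>.025)&(sg*Q[:,1]<.06)&(abs(Q[:,2])<.014)&~o; print(sg,m.sum(),np.median(Q[m],0).round(4),Q[m].max(0).round(3))
# laddoo ball centre fit from image
io=o.reshape(420,560); 
print('fit',fitcyl(d,io,.62,.141,.021,.02,.023))
P=proj(d,[[.6,.12,.06]])[0];x,y=int(P[0])-50,int(P[1])-40
cv2.imwrite(f'pics/gd.png',cv2.resize(d['image'][y:y+100,x:x+100,::-1],None,fx=6,fy=6,interpolation=cv2.INTER_CUBIC))
E
```

```text
26.425 [0.5475 0.0736 0.0584] [ 1.1  0.7 -0.6] [-0.77  0.7   0.77  1.96 -0.7   0.77 -0.38] 0.0476 yaw 45.0 [[0.707, 0.707, 0.001], [0.707, -0.707, -0.004], [-0.002, 0.004, -1.0]]
186 [ 0.08579369 -0.01280108  0.01188253] [0.12073818 0.02361649 0.0423187 ]
1 39 [0.0961 0.0386 0.0014] [0.113 0.043 0.013]
-1 28 [ 0.0977 -0.0314  0.0007] [ 0.113 -0.028  0.014]
fit (np.float64(0.8773584905660378), 0.6204999999999999, 0.1415)
```

View pics/gd.png

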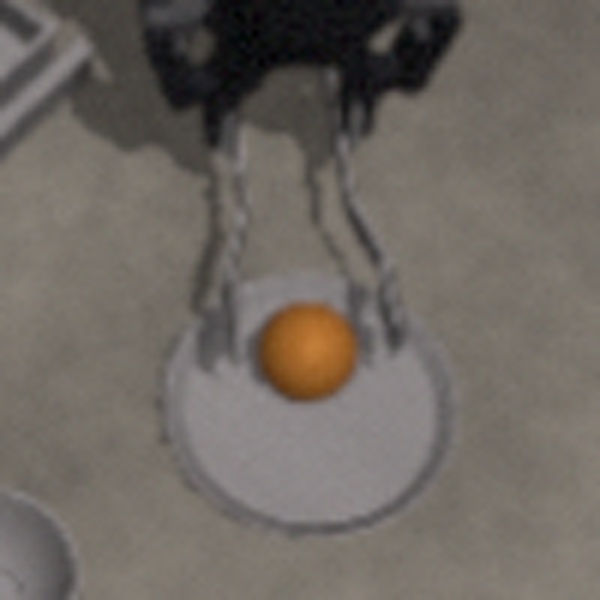

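Emit:
{"fn": "apply_moves", "kwargs": {
  "targets": [-0.12,0.1,0.1,-1,0,0,0,-0.12,0.1,0.1,-2.1,0,0,0,-0.12,0.1,0.1,-2.1,0,0,0,-0.12,0.1,0.1,-2.1,0,0,0]
}}

```text
time_s: 26.98
tcp_pos: [0.5491, 0.0748, 0.0383]
eef_rot: [[0.707, 0.707, 0.003], [0.707, -0.707, -0.003], [-0.0, 0.004, -1.0]]
wrist_force: [-0.1, 0.4, -0.8]
grip_width: 0.0477
```

```bash
python3 st.py;  python3 - <<'E'
from h import *
d=cam('scene')
P=proj(d,[[.6,.12,.04]])[0];x,y=int(P[0])-50,int(P[1])-40
cv2.imwrite(f'pics/ge.png',cv2.resize(d['image'][y:y+100,x:x+100,::-1],None,fx=6,fy=6,interpolation=cv2.INTER_CUBIC))
E
```

```text
26.975 [0.5491 0.0748 0.0383] [-0.1  0.4 -0.8] [-0.75  0.74  0.73  1.96 -0.73  0.73 -0.35] 0.0477 yaw 45.0 [[0.707, 0.707, 0.003], [0.707, -0.707, -0.003], [-0.0, 0.004, -1.0]]
```

View pics/ge.png

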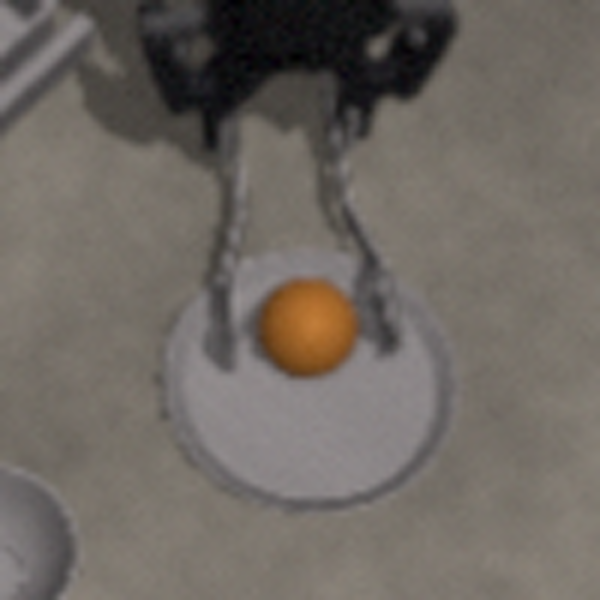

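Emit:
{"fn": "apply_moves", "kwargs": {
  "targets": [-0.05,0,0,-0.1,0,0,0,0.02,0,0,-0.1,0,0,0,0.1,0,0,-0.1,0,0,0,0.2,0,0,-0.1,0,0,0,0.5,0,0,-0.1,0,0,0,0.5,0,0,-0.1,0,0,0,0.5,0,0,-0.1,0,0,0],
  "squeeze": 22
}}

```text
time_s: 27.9
tcp_pos: [0.5492, 0.075, 0.0373]
eef_rot: [[0.707, 0.707, 0.003], [0.707, -0.707, -0.003], [0.0, 0.004, -1.0]]
wrist_force: [0.2, 0.0, -0.9]
grip_width: 0.035
```

```bash
python3 st.py;  python3 - <<'E'
from h import *
d=cam('scene')
P=proj(d,[[.6,.12,.04]])[0];x,y=int(P[0])-50,int(P[1])-40
cv2.imwrite(f'pics/gf.png',cv2.resize(d['image'][y:y+100,x:x+100,::-1],None,fx=6,fy=6,interpolation=cv2.INTER_CUBIC))
E
```

```text
27.9 [0.5492 0.075  0.0373] [ 0.2  0.  -0.9] [-0.74  0.74  0.73  1.96 -0.73  0.73 -0.35] 0.035 yaw 45.0 [[0.707, 0.707, 0.003], [0.707, -0.707, -0.003], [0.0, 0.004, -1.0]]
```

View pics/gf.png

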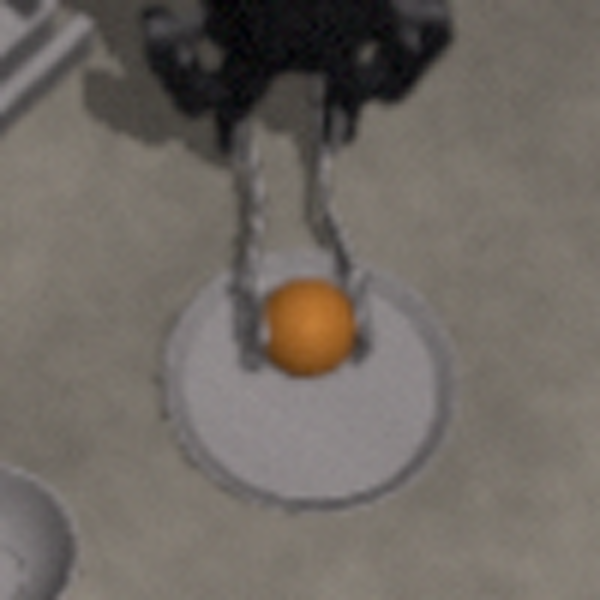

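Both tips are on the laddoo, with the width at 35 mm as expected. I'll lift slowly.

Emit:
{"fn": "apply_moves", "kwargs": {
  "targets": [0.5,0,0,0.3,0,0,0,0.5,0,0,1,0,0,0,0.5,0,0,2,0,0,0,0.5,0,0,3.5,0,0,0,0.5,0,0,5.5,0,0,0,0.5,0,0,8,0,0,0,0.5,0,0,11,0,0,0,0.5,0,0,13,0,0,0,0.5,0,0,14,0,0,0,0.5,0,0,14,0,0,0,0.5,0,0,14,0,0,0]
}}

```text
time_s: 29.32
tcp_pos: [0.5485, 0.0751, 0.1765]
eef_rot: [[0.707, 0.707, 0.002], [0.707, -0.707, -0.003], [-0.001, 0.003, -1.0]]
wrist_force: [0.2, -1.1, -1.9]
grip_width: 0.0353
```

```bash
cat > fin.py <<'E'
from h import *
import sys
s=read_state(); T=s['tcp_pos'];R=s['eef_rot']
for c in('scene','top'):
    d=cam(c); W=zmap(d); im=d['image'].astype(int)
    o=(im[...,0]-im[...,2]>60)&(np.hypot(W[...,0]-.62,W[...,1]-.142)<.07)&(d['depth']>0)
    A=W[o]; print(c,'lad',len(A), np.percentile(A,[5,50,95],axis=0).round(3).tolist() if len(A) else '')
    L=segs('lid',c,d)[1]
    if L:
        m=L[0][2]; B=cloud(d,m); B=B[np.abs(B[:,2]-np.median(B[:,2]))<.006]
        cf=np.linalg.lstsq(np.c_[B[:,:2]-B[:,:2].mean(0),np.ones(len(B))],B[:,2],rcond=None)[0]
        print('lid',L[0][0].__round__(2),np.median(B,0).round(3),'plane',cf.round(4))
    pm=near('plate',c,(.63,.15),0,d)[1]
    if pm is not None: print('plate z',np.percentile(cloud(d,pm)[:,2],[10,50,90]).round(3))
d=cam('scene'); save(d,sys.argv[1])
E
python3 st.py; python3 fin.py gg.png
```

```text
29.325 [0.5485 0.0751 0.1765] [ 0.2 -1.1 -1.9] [-0.89  0.54  0.93  1.9  -0.53  0.96 -0.51] 0.0353 yaw 45.0 [[0.707, 0.707, 0.002], [0.707, -0.707, -0.003], [-0.001, 0.003, -1.0]]
scene lad 218 [[0.611, 0.128, 0.16], [0.627, 0.146, 0.173], [0.64, 0.16, 0.18]]
lid 0.92 [ 0.656 -0.313  0.07 ] plane [-0.001  -0.0032  0.0704]
plate z [-0.001  0.003  0.008]
top lad 0 
lid 0.61 [ 0.64  -0.317  0.073] plane [0.0041 0.0017 0.0726]
```

View pics/gg.png

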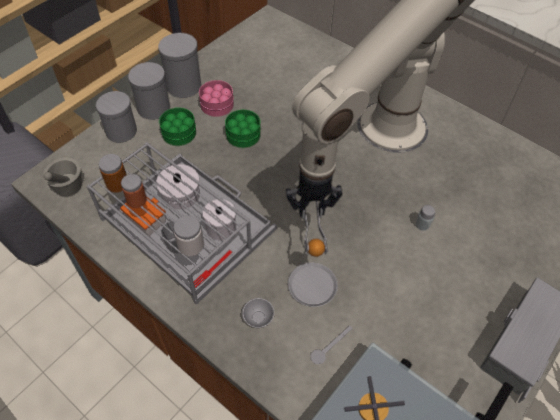

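Emit:
{"fn": "apply_moves", "kwargs": {
  "targets": [0.5,0,0,0,0,0,0,0.5,0,0,0,0,0,0,0.5,0,0,0,0,0,0,0.5,0,0,0,0,0,0,0.5,0,0,0,0,0,0,0.5,0,0,0,0,0,0,0.5,0,0,0,0,0,0,0.5,0,0,0,0,0,0]
}}

```text
time_s: 30.68
tcp_pos: [0.5491, 0.075, 0.1773]
eef_rot: [[0.707, 0.707, 0.003], [0.707, -0.707, -0.003], [0.0, 0.004, -1.0]]
wrist_force: [0.3, -0.4, -1.4]
grip_width: 0.0351
```

```bash
python3 fin.py gh.png
python3 - <<'E'
from h import *
d=cam('scene'); cv2.imwrite('pics/gi.png',cv2.resize(d['image'][140:300,90:350,::-1],None,fx=3,fy=3,interpolation=cv2.INTER_CUBIC))
a=cv2.imread('pics/g7.png')
m=near('dabba','scene',(.65,-.314),.04,d)[1]
if m is not None: print('dabba',fitcyl(d,m,.65,-.314,.055,.009,.069))
m=near('lid','scene',(.65,-.314),.07,d)[1]
if m is not None: print('lid',fitcyl(d,m,.65,-.314,.0605,.057,.072))
E
```

```text
scene lad 221 [[0.612, 0.129, 0.161], [0.628, 0.146, 0.174], [0.64, 0.16, 0.182]]
lid 0.62 [ 0.659 -0.317  0.07 ] plane [0.0065 0.0023 0.0705]
plate z [-0.001  0.003  0.008]
top lad 0 
lid 0.79 [ 0.641 -0.318  0.073] plane [0.0029 0.0049 0.0726]
dabba (np.float64(0.17861975642760486), 0.6495000000000001, -0.3185)
lid (np.float64(0.8572507552870091), 0.6505000000000001, -0.319)
```

View pics/gi.png

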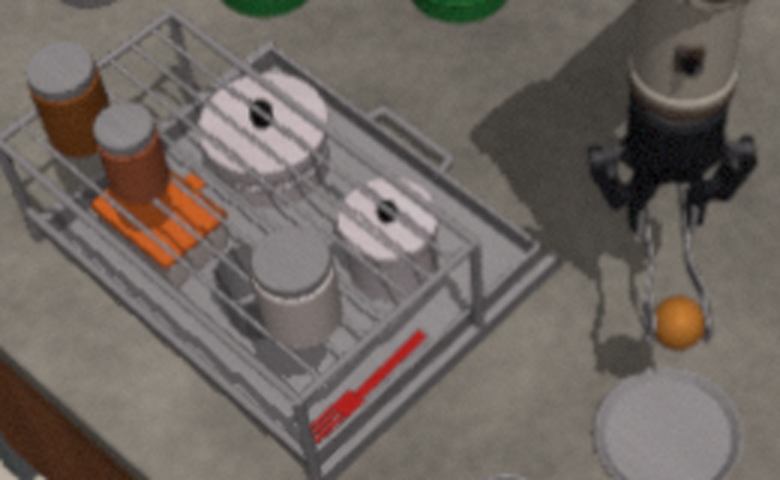

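```bash
python3 -c "
from plant import *
print(finish_job())"; python3 st.py
```

```text
the job is handed in; nothing more can be done
None
the job is handed in; nothing more can be done
```

I finished the task and handed it in at about 31 s of the 69 s limit. The lid is on the dabba, the tray is pushed home, and the tongs are holding the laddoo up.

**Last checks, all from before hand-in:**
- **Lid:** it is level to within about 0.01 rad, and its top is at 0.070–0.073 m (expected 0.072 m). I let go of it before pushing the tray.
- **Tray:** it met its stop, with the push force rising to about 16 N. It stood in the same place in the last picture.
- **Laddoo:** its centre is about 16 cm above the counter. Two looks 1.4 s apart agreed within 2 mm. Only the tongs touched it.
- **Grip:** the opening stayed at 35 mm, which is what the tongs should measure with the tips on the laddoo.
- **Other items:** the plate is flat on the counter, and the spoon, bowl and shaker look unmoved in the pictures.

**What went wrong or disagreed:**
- **Wrist turn:** on the way to the tongs I turned the wrist the wrong way and three joints stopped at their range limits. I turned back and saw nothing touched, but the run could fail if that counts as passing a joint range.
- **Checks I couldn't do:** the last fit of the dabba under the shelf failed because most of it was hidden. After the push I could therefore only check the lid's height and level, not that it is still centred on the tin. The top camera could not see the laddoo because the arm was in the way.

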